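# Stack three filter rings in the leaning housing

### The arm

A 6-joint arm with a two-finger parallel gripper is mounted at the origin on a cart in front of the work surface, level with it; the furniture and walls round the work are solid. World frame = base frame: x ahead of the robot, y to its left, z up, the work surface at z = 0. Lengths are in mm, angles in rad, forces in N, time in s.
With the tool pointing down it reaches from about 350 to 775 mm from the base axis. Payload 7.3 kg.
Tool frame: the origin (TCP) lies between the finger pads; the fingertips stand 22 mm ahead of it and the grasp point (between the pads) lies 3 mm ahead of it; z points along the fingers, x is the direction in which the jaws open and shut, and the axes are right-handed (so a half turn about z gives the same grasp; the last joint's range is limited). The gripper opens to 92 mm and grips with 3 to 60 N. Pads are 19 mm wide; open, the fingers measure 130 mm over their backs; the gripper's body (75 mm by 190 mm) begins 47 mm behind the grasp point.
Start: joints at [1.136, 0.342, 1.524, -0, 1.275, -0.146], TCP at [149.505, 503.28, 248.741] pointing down, gripper open.
Joint ranges: [-2.53, 2.53], [-0.77, 2.02], [0.04, 2.7], [-1, 4.14], [0.28, 2.66], [-3.11, 3.11]. Speed limits (rad/s): [2.57, 2.57, 3.14, 3.14, 3.14, 3.14].

### API

Orientations are given as [roll, pitch, yaw] about the fixed x, y, z axes, in that order (R = Rz(yaw) Ry(pitch) Rx(roll)).
In Python, from plant import * gives the robot as it stands. The module is installed in compiled form; this text tells all that it offers.
- The arm moves only by the shell command python3 -m handwheel 'ROWS' [OPENING]. ROWS is a JSON object of lists of equal length, an entry for each row: "translation": the shift along the world's x, y, z in units of 15 cm (1.0 is 15 cm), a list of three; "twist": the turn about the world's z in units of 90 degrees (1.0 is 90 degrees). In form: {"translation": [[tx, ty, tz], ...], "twist": [twist, ...]}. A call has exactly 8 rows; each row shifts and turns the pose as measured when the row begins; what a row does not reach is not made up. A row lasts 1/8 s, in which the tool goes at most 62.5 mm and 10.7 degrees, less where a joint would pass 70% of its speed; a pose out of reach is approached as far as the arm can. A call with a number of a shift or a turn outside -1 to 1 is refused whole. A call with a gripper value outside its range is refused whole. OPENING is the closure in counts, from 0 (fully open) to 255 (shut), set as the call begins (- or left out, the last holds). The fingers move at their own pace and stop on an object; the grip force is fixed at half the most. Time passes only in rows, so rows that do not move let the fingers close, or fill a call up. It gives the time, the measured TCP pose, the force and the opening at its end, in the units of the state.
- get_obs(): the state, without advancing time (a new reading comes with each control period).
- capture(name): name is "scene" or "top" or "wrist"; returns a dict with "img" (420x560x3 uint8, red, green, blue), "vertical_fov" (degrees; the focal length in pixels is half the picture's height over the tangent of half this angle, whatever the lens; pixels are square), "cx", "cy" (the principal point, pixels), "world_from_camera" (4x4, takes a point from camera to world coordinates). Camera axes: x right, y up, looking along -z (the intrinsics and any distortion apply to the point x, -y, -z); pixel columns grow to the right and rows downward; lengths in mm; the calibration is good to about 2 mm. A picture is of the moment at which its call begins. There is no depth.
- close_job(): hands the job in, once; it reports no verdict.
Trained networks look in the newest picture that a camera, given by its name, has taken for a name from the list of things; names that differ only in an ending like _2 or _b are one class to them, and where a whole thing is asked for, a point or a joint stands for the part that bears it (a point fixed in the world has none). Each returns a list of dicts, best first, with "score" (0 to 1); they miss things now and then, are a little off and sometimes report something else, mostly with a low value. They report only what shows in the picture. A call takes as long as a camera call. They do not tell look-alikes from the thing itself.
- search_frame(camera, label): "position" ([x, y, z] in mm, in the coordinates of the camera as it stood for that picture, good to about 4 mm: the middle of the surface that is visible of it).
- spot_point(camera, label): "position" ([x, y, z] in mm, in the coordinates of the camera as it stood for that picture, good to about 4 mm: a listed point, or the origin of a listed thing).
The state is a dict: "time": time; "joint_positions": joint angles; "dq": joint speeds; "tau": joint torques, N m; "tool_pos": TCP position; "tcp_rot": TCP orientation; "contact_force": force on the tool from outside, world axes, zero at the start; "moment": the same for the moment, N m; "grip_width": finger opening in mm.
Only numpy, scipy, OpenCV 4.12 (cv2) and the standard library are available. Lean on these libraries where they do the work, as an engineer would, in place of code of your own. Each camera call takes 0.05 s, during which the arm holds its last target.

### The job

Assemble the filter stack in the leaning, slotted housing: put the small ring in first, right down on the bottom of the stepped bore, then the middle ring on top of it, and the wide ring last, each square and fully home before the next. Lower the rings in without dropping or forcing them, and do not disturb the timer, the red-lidded jar or the carton that stand nearest the work.

Things in the scene. Friction and masses are not known exactly. Their poses are not given: they have to be found in the camera images.
- filter_housing: fixed grey housing on a 140 x 124 x 10 mm steel foot plate; on it stands a round, slotted, stepped bore, open at the top, that leans 25 degrees from vertical towards the housing's -x side (roughly to the robot). Outer diameter 88 mm. Origin: centre of the plate's underside; x points away from the robot at yaw 0, z up. Rim centre 108 mm above the worktop.
- housing_bore: the housing's bore. Origin: centre of its floor; z out along its axis. From the floor up: 29 mm of diameter 57, 22 mm of diameter 64, 11 mm of diameter 71 mm (each 3 mm wider than its ring). Two slots right through the wall, at its +y and -y sides, full depth, 40 mm wide or more, let fingers that grip a ring across y go down to the floor with it and open there.
- bore_mouth (a point): centre of the bore's mouth (the rim's plane), 62 mm above the bore floor. z points out of the bore along its axis (25 degrees from vertical), y through the middle of the two slots.
- seat_small (a point): where the centre of the small ring is when that ring is fully home: on the bore axis, 15 mm above the bore floor. z points out along the bore axis.
- seat_middle (a point): where the centre of the middle ring is when that ring is fully home: on the bore axis, 41 mm above the bore floor. z points out along the bore axis. It then rests on the small ring.
- seat_wide (a point): where the centre of the wide ring is when that ring is fully home: on the bore axis, 61 mm above the bore floor. z points out along the bore axis. It then rests on the middle ring and stands 8 mm proud of the rim.
- small_centre (a point): small, tallest ring: aluminium ring, 30 mm tall, outer diameter 54 mm, bore 38 mm, both ends alike with 1.5 mm chamfers, about 120 g; it lies flat on the worktop at the start. The point is its centre (half-way up, on its axis); z is the ring's axis. Lying flat the centre is 15 mm above the worktop.
- middle_centre (a point): middle ring: aluminium ring, 22 mm tall, outer diameter 61 mm, bore 45 mm, both ends alike with 1.5 mm chamfers, about 120 g; it lies flat on the worktop at the start. The point is its centre (half-way up, on its axis); z is the ring's axis. Lying flat the centre is 11 mm above the worktop.
- wide_centre (a point): wide, flattest ring: aluminium ring, 18 mm tall, outer diameter 68 mm, bore 44 mm, both ends alike with 1.5 mm chamfers, about 140 g; it lies flat on the worktop at the start. The point is its centre (half-way up, on its axis); z is the ring's axis. Lying flat the centre is 9 mm above the worktop.
- lab_timer: white bench timer, 72 x 62 x 19 mm, a bystander; origin at the centre of its underside
- jar_1: wide-neck screw jar with red lid, 50 mm across and 72 mm tall, a bystander; origin at the centre of its underside
- lamp_box: small upright carton, 60 x 66 x 85 mm, a bystander; origin at the centre of its underside
Mind the look-alikes: they are no part of the job. Leave any blue or turquoise look-alike of the part that bears middle_centre alone.

How it is judged:
By the outcome, as a careful person would: the job done as asked, in the order asked, and still so for the second after the job is handed in, with the robot touching nothing.
It also fails if it takes over 72 s, if anything falls off the work surface, if the arm or the gripper's body presses on something with over 40 N, if the wrist force passes 120 N, or if a joint passes its speed limit or range.

## Working session

There is one attempt and no reset: what is moved stays moved. The work goes in short steps, Python scripts to look and compute and a shell command to move; the robot and the scene stay as the last step left them, time stands still between calls to the robot, and variables do not carry over. Pictures are saved under pics/ and viewed, and the job is handed in when it is done.

```bash
mkdir -p pics; cat > h.py <<'E'
import numpy as np, cv2
from plant import *
def snap(cam,fn):
    c=capture(cam); cv2.imwrite('pics/'+fn,c['img'][:,:,::-1]); return c
def w(c,p): 
    T=np.array(c['world_from_camera']); return (T@np.r_[p,1])[:3]
def K(c):
    f=c['img'].shape[0]/2/np.tan(np.radians(c['vertical_fov'])/2); return f,c['cx'],c['cy']
def ray(c,u,v):
    f,cx,cy=K(c); T=np.array(c['world_from_camera']); d=T[:3,:3]@np.array([(u-cx)/f,-(v-cy)/f,-1]); return T[:3,3],d
def onz(c,u,v,z):
    o,d=ray(c,u,v); return o+d*(z-o[2])/d[2]
def proj(c,P):
    f,cx,cy=K(c); T=np.linalg.inv(np.array(c['world_from_camera'])); p=T[:3,:3]@np.array(P)+T[:3,3]
    return np.array([cx+f*p[0]/-p[2], cy-f*p[1]/-p[2]])
E
python3 - <<'E'
from h import *
np.set_printoptions(precision=1,suppress=True)
o=get_obs(); print({k:np.round(v,3) for k,v in o.items()})
for cam in ['scene','top','wrist']:
    c=snap(cam,cam+'0.png'); print(cam,c['vertical_fov'],c['cx'],c['cy'],[k for k in c]); print(np.array(c['world_from_camera']))
    for l in ['filter_housing','bore_mouth','seat_small','small_centre','middle_centre','wide_centre','lab_timer','jar_1','lamp_box']:
        r=spot_point(cam,l)
        print(l,[(round(d['score'],2),w(c,d['position']),proj(c,w(c,d['position']))) for d in r[:4]])
E
```

```text
{'time': np.float64(0.0), 'joint_positions': array([ 1.1,  0.3,  1.5,  0. ,  1.3, -0.1]), 'dq': array([-0.,  0., -0.,  0., -0.,  0.]), 'tau': array([ -0. , -43.1, -24.4,   0.1,   0.1,  -0. ]), 'tool_pos': array([149.3, 502.9, 248. ]), 'tcp_rot': array([-3.1,  0. ,  1.3]), 'contact_force': array([ 0.3,  0.3, -0.2]), 'moment': array([-0., -0., -0.]), 'grip_width': np.float64(91.556)}
scene 54.35837902890746 278.2444487092389 205.57653749371292 ['img', 'vertical_fov', 'cx', 'cy', 'world_from_camera']
[[   0.9    0.3   -0.4  129.8]
 [  -0.5    0.6   -0.6 -673.9]
 [   0.     0.7    0.7  902.7]
 [   0.     0.     0.     1. ]]
filter_housing [(0.65, array([600.4,  56.4,  -4.5]), array([297. , 228.1])), (0.25, array([ 658.9, -236.3,   -4.7]), array([370.7, 292.4]))]
bore_mouth [(0.75, array([592.1,  56.2, 104.2]), array([296.5, 202.9])), (0.29, array([ 459.4, -374.9,    7.3]), array([337.8, 369.1]))]
seat_small [(0.62, array([608.1,  51.9,  64.3]), array([301.2, 212.1]))]
small_centre []
middle_centre [(0.77, array([429.9, -69.1,  11.3]), array([265.4, 274.8])), (0.76, array([418.3,  66.4,  
[... 1510 characters left out ...]
e [(0.54, array([ 460.9, -376.7,    8.6]), array([406.3, 242.3])), (0.16, array([ 663.9, -243.6,    2.2]), array([364.8, 182.9]))]
lab_timer [(0.73, array([ 664.4, -239.2,   -1.4]), array([363.4, 183. ]))]
jar_1 [(0.72, array([570.5, 455. ,  -2.5]), array([159.4, 209.2]))]
lamp_box [(0.88, array([467.2, 487.4,  -2.3]), array([148.6, 239.4]))]
wrist 59.64244000610233 282.00738282843696 208.16946582033302 ['img', 'vertical_fov', 'cx', 'cy', 'world_from_camera']
[[  0.3  -0.9  -0.3  79.8]
 [  1.    0.3   0.1 524.3]
 [ -0.   -0.3   1.  384.5]
 [  0.    0.    0.    1. ]]
filter_housing []
bore_mouth []
seat_small []
small_centre []
middle_centre []
wide_centre []
lab_timer []
jar_1 []
lamp_box []
```

```bash
ls -la; ls pics
```

```text
total 16
drwxr-xr-x  3 agent agent 4096 Dec  7 14:41 .
drwxr-xr-x 23 root  root  4096 Dec  7 14:40 ..
-rw-r--r--  1 agent agent  683 Dec  7 14:41 h.py
drwxr-xr-x  2 agent agent 4096 Dec  7 14:41 pics
scene0.png
top0.png
wrist0.png
```

View pics/scene0.png

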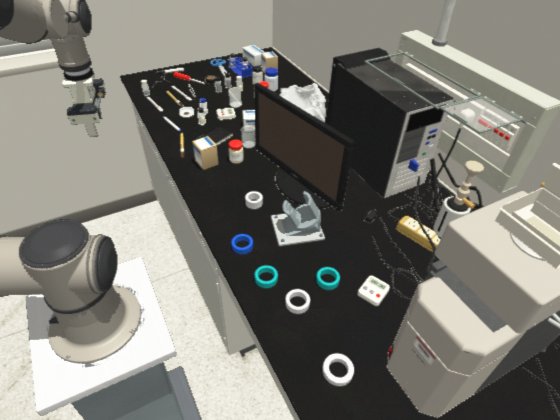

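View pics/top0.png

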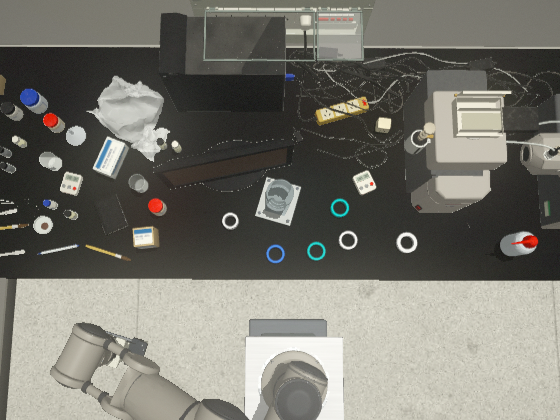

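View pics/wrist0.png

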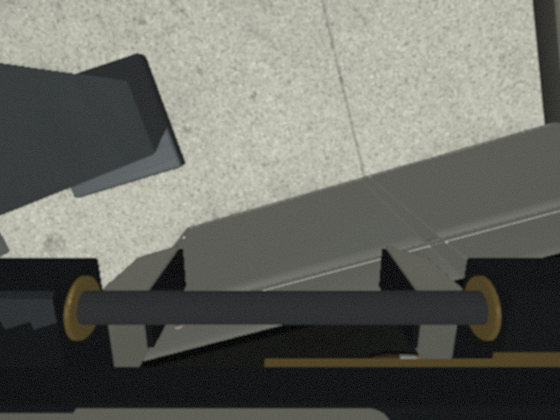

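```bash
python3 -m handwheel '{"translation":[[0.28,-0.3,0.04],[0.28,-0.3,0.04],[0.28,-0.3,0.04],[0.28,-0.3,0.04],[0.28,-0.3,0.04],[0.28,-0.3,0.04],[0.28,-0.3,0.04],[0.28,-0.3,0.04]],"twist":[0,0,0,0,0,0,0,0]}' 
python3 - <<'E'
from h import *
np.set_printoptions(precision=1,suppress=True)
c=snap('wrist','wrist1.png');print(get_obs()['tool_pos'],get_obs()['tcp_rot'])
for l in ['filter_housing','bore_mouth','seat_small','seat_wide','small_centre']:
        r=spot_point('wrist',l)
        print(l,[(round(d['score'],2),w(c,d['position']),proj(c,w(c,d['position']))) for d in r[:4]])
c=capture('scene');i=cv2.imread('pics/scene0.png')[180:260,250:350];cv2.imwrite('pics/scr.png',cv2.resize(i,None,fx=8,fy=7,interpolation=cv2.INTER_CUBIC)[:600])
i=cv2.imread('pics/top0.png')[165:235,240:320];cv2.imwrite('pics/tcr.png',cv2.resize(i,None,fx=8,fy=8,interpolation=cv2.INTER_CUBIC))
E
```

```text
time: 2.5
tool_pos: [487.0, 138.9, 298.1]
tcp_rot: [3.139, -0.004, 1.291]
contact_force: [0.3, 0.3, -0.2]
grip_width: 91.7
[491.9 133.5 298.4] [ 3.1 -0.   1.3]
filter_housing [(0.89, array([599.7,  56.1,   1.7]), array([243.2, 267. ]))]
bore_mouth []
seat_small [(0.85, array([613.5,  53.9,  63.4]), array([239.7, 301.6]))]
seat_wide []
small_centre [(0.75, array([527.4, 217.7,  13.7]), array([355.1, 182. ]))]
```

View pics/wrist1.png

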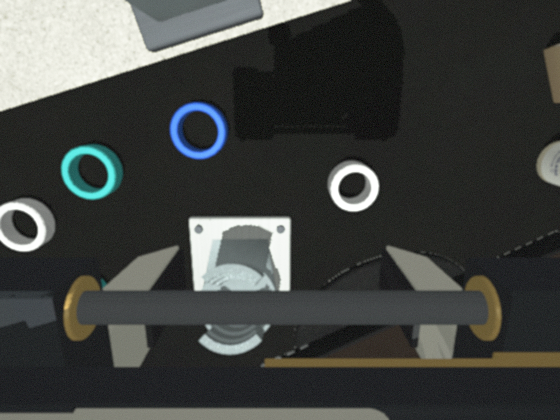

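View pics/scr.png

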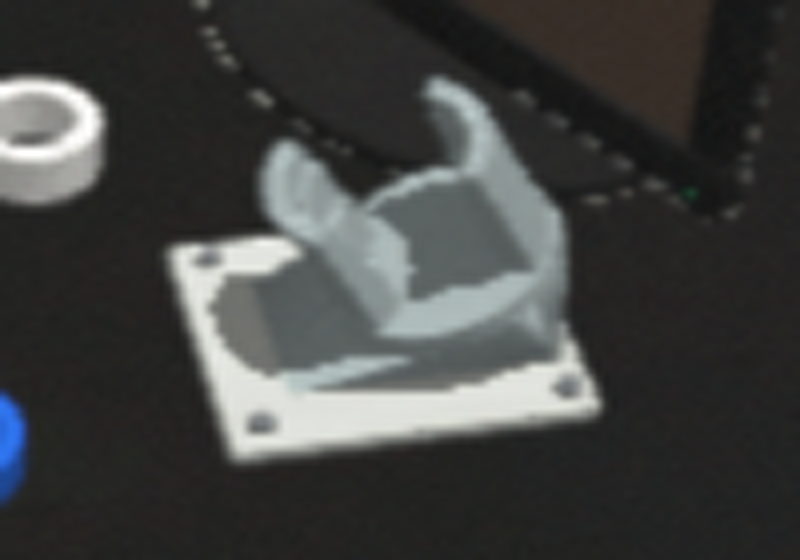

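View pics/tcr.png

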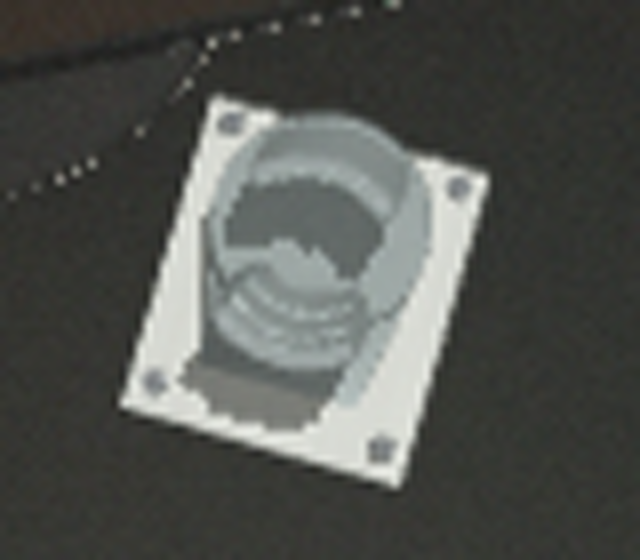

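```bash
cat > pose.py <<'E'
from h import *
import pickle
np.set_printoptions(precision=1,suppress=True)
c=capture('top'); cs=capture('scene'); cw=capture('wrist')
pickle.dump((c,cs,cw),open('caps1.pkl','wb'))
E
python3 pose.py
cat > ov.py <<'E'
import pickle
from h import *
np.set_printoptions(precision=1,suppress=True)
c,cs,cw=pickle.load(open('caps1.pkl','rb'))
px=[(213,97),(488,178),(400,487),(122,405)]
P=np.array([onz(c,240+(u-.5)/8,165+(v-.5)/8,10) for u,v in px]); print(P, P.mean(0))
e=[np.linalg.norm(P[i]-P[(i+1)%4]) for i in range(4)];print(e)
d=(P[0]+P[1]-P[2]-P[3])[:2]; print('yaw',np.degrees(np.arctan2(d[1],d[0])))
d=(P[0]-P[1]+P[3]-P[2])[:2]; print('yaw',np.degrees(np.arctan2(-d[0],d[1])))
# wrist plate corners front edge
px=[(190,218),(291,218)]
Q=np.array([onz(cw,u,v,10) for u,v in px]);print(Q,np.linalg.norm(Q[0]-Q[1]))
E
python3 ov.py
```

```text
[[680.9  91.7  10. ]
 [646.4 -25.2  10. ]
 [514.2  12.1  10. ]
 [548.4 129.1  10. ]] [597.5  51.9  10. ]
[np.float64(121.83616516498942), np.float64(137.2942984311673), np.float64(121.80494024662957), np.float64(137.67041129176835)]
yaw -15.766778620169717
yaw -16.36674431487887
[[514.6  18.8  10. ]
 [548.1 136.5  10. ]] 122.38801408996737
```

```bash
cat > ov2.py <<'E'
import pickle,sys
from h import *
np.set_printoptions(precision=1,suppress=True)
c,cs,cw=pickle.load(open('caps1.pkl','rb'))
def model(o,yaw,mx,hw):
    R=np.array([[np.cos(yaw),-np.sin(yaw),0],[np.sin(yaw),np.cos(yaw),0],[0,0,1]])
    a=np.radians(-25); Rb=np.array([[np.cos(a),0,np.sin(a)],[0,1,0],[-np.sin(a),0,np.cos(a)]])
    m=np.array([mx,0,108.])
    W=lambda p: R@p+np.array(o)
    B=lambda p: W(m+Rb@(np.array(p)-[0,0,62]))
    L=[]
    for z in (0,10): L.append(([W(np.array([sx*70,sy*62,z])) for sx,sy in((1,1),(1,-1),(-1,-1),(-1,1),(1,1))],(0,0,255)))
    t=np.linspace(0,2*np.pi,60)
    for r,z,col in((44,62,(0,255,0)),(35.5,62,(0,255,255)),(32,51,(255,255,0)),(28.5,29,(255,0,255)),(28.5,0,(255,0,0))):
        L.append(([B([r*np.cos(x),r*np.sin(x),z]) for x in t],col))
    for sx in(1,-1):
        for sy in(1,-1):
            for r in (44,):
                y=np.sqrt(r*r-hw*hw)*sy
                L.append(([B([sx*hw,y,0]),B([sx*hw,y,62])],(0,140,255)))
    return L
def draw(cc,L,box,s,fn):
    x0,y0,x1,y1=box
    im=cv2.resize(np.ascontiguousarray(cc['img'][y0:y1,x0:x1,::-1]),None,fx=s,fy=s,interpolation=cv2.INTER_CUBIC)
    for pts,col in L:
        q=np.array([(proj(cc,p)-[x0,y0]+.5)*s for p in pts]).round().astype(int)
        cv2.polylines(im,[q.reshape(-1,1,2)],False,col,1,cv2.LINE_AA)
    return im
if __name__=='__main__':
    o=[float(sys.argv[1]),float(sys.argv[2]),0]; L=model(o,np.radians(float(sys.argv[3])),float(sys.argv[4]),float(sys.argv[5]))
    a=draw(c,L,(250,170,308,232),7,''); b=draw(cs,L,(260,180,330,250),6,''); 
    h=max(a.shape[0],b.shape[0]); pad=lambda i: cv2.copyMakeBorder(i,0,h-i.shape[0],0,0,cv2.BORDER_CONSTANT)
    cv2.imwrite('pics/'+sys.argv[6]+'.png',np.hstack([pad(a),pad(b)])[:600,:830])
    d=draw(cw,L,(160,190,320,310),5,''); cv2.imwrite('pics/'+sys.argv[6]+'w.png',d)
E
python3 ov2.py 598 53 -16 -5 28 ovA; python3 ov2.py 598 53 -16 -5 20 ovB
```

```text
(no output)
```

View pics/ovA.png

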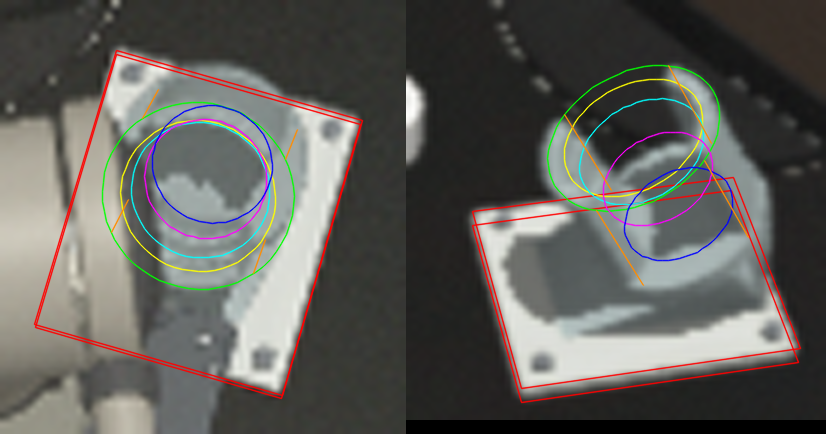

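View pics/ovAw.png

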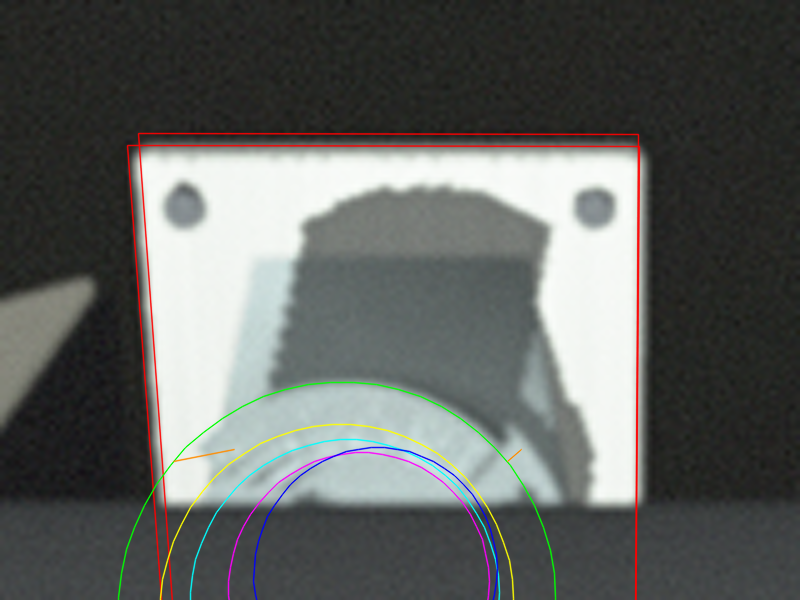

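```bash
cat > t.py <<'E'
from ov2 import *
c0=dict(c); c0['img']=cv2.imread('pics/top0.png')[:,:,::-1]
L=model([598,54,0],np.radians(-16),-5,24)
def g(im): return np.clip(255*(im/255.)**0.6,0,255).astype(np.uint8)
a=draw(c0,L,(250,170,307,232),7,''); b=draw(c0,[],(250,170,307,232),7,'')
cv2.imwrite('pics/ovC.png',g(np.hstack([b,a])))
d=draw(cw,[],(160,190,320,310),5,''); cv2.imwrite('pics/ovCw.png',g(d))
E
python3 t.py
```

```text
(no output)
```

View pics/ovC.png

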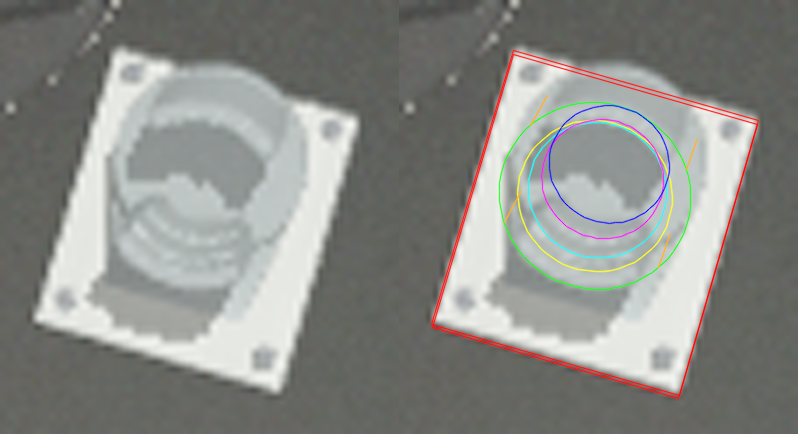

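View pics/ovCw.png

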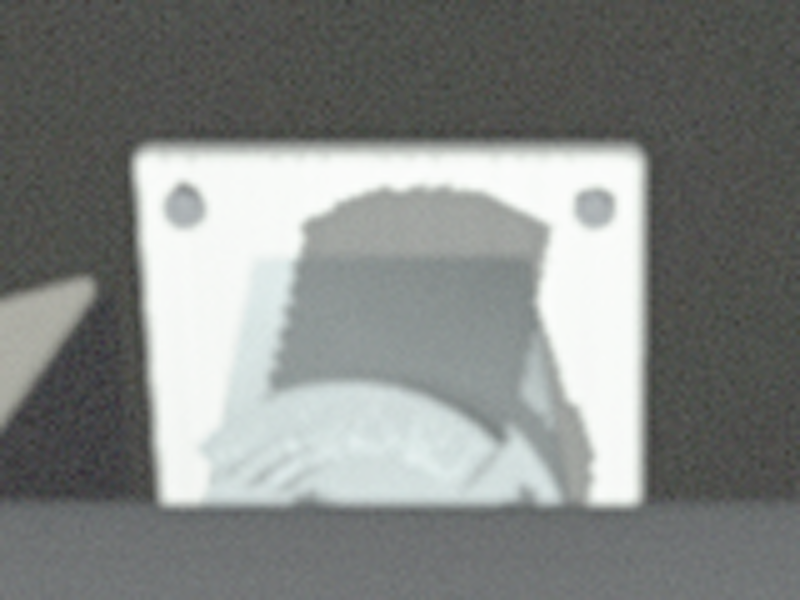

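```bash
cat > t2.py <<'E'
from ov2 import *
c0=dict(c); c0['img']=cv2.imread('pics/top0.png')[:,:,::-1]
c1=dict(cs); c1['img']=cv2.imread('pics/scene0.png')[:,:,::-1]
# silhouette-based fit: project ring outline points (top & bottom outer circle) hull -> compare with mask hull centroid
def fit(views,r,h,x0):
    from scipy.optimize import least_squares
    t=np.linspace(0,2*np.pi,48)
    def f(p,ret=False):
        res=[]
        for cc,cen in views:
            pts=np.array([proj(cc,[p[0]+r*np.cos(a),p[1]+r*np.sin(a),p[2]+z]) for a in t for z in(-h/2,h/2)],np.float32)
            m=cv2.moments(cv2.convexHull(pts)); res+= [m['m10']/m['m00']-cen[0],m['m01']/m['m00']-cen[1]]
        return np.array(res)
    s=least_squares(f,x0); return s.x,s.fun
def cen(cc,u,v,rad,hi=None):
    im=cc['img'].astype(int); x0,y0=u-rad,v-rad; sub=im[y0:v+rad+1,x0:u+rad+1]
    m=(sub.min(2)>110).astype(np.uint8)
    n,lab,st,_=cv2.connectedComponentsWithStats(m); 
    k=1+np.argmax(st[1:,4]); ys,xs=np.nonzero(lab==k)
    hull=cv2.convexHull(np.stack([xs,ys],1).astype(np.int32)); M=cv2.moments(hull)
    return np.array([M['m10']/M['m00']+x0,M['m01']/M['m00']+y0]),cv2.boundingRect(hull)
if __name__=='__main__':
    for n,r,h,pt,ps,pw,x0 in(('small',27,30,(230,221),(254,200),(354,186),[532,214,15]),('middle',30.5,22,(348,240),(298,300),(25,224),[466,-175,11]),('wide',34,18,(407,242),(338,369),None,[460,-375,9])):
        v=[(c0,cen(c0,*pt,14)),(c1,cen(c1,*ps,21))]
        if pw: v.append((cw,cen(cw,*pw,25 if pw[0]<30 else 35)))
        print(n,[(a[1]) for a in v])
        v2=[(a,b[0]) for a,b in v]
        print(fit(v2,r,h,x0)); print([fit([q],r,h,x0)[0] for q in v2])
E
python3 t2.py
```

```text
small [(array([230. , 220.5]), (6, 5, 17, 18)), (array([253.7, 199.3]), (12, 12, 18, 18)), (array([351.1, 188.9]), (7, 13, 51, 51))]
(array([530.4, 213.5,  14.6]), array([-0.2, -0. ,  0.6,  0.2,  0. , -0.3]))
[array([530.4, 212.9,  15. ]), array([528.9, 214.7,  15. ]), array([530.4, 213.2,  16. ])]
middle [(array([347.7, 239.8]), (5, 5, 19, 19)), (array([297.4, 300.7]), (8, 10, 26, 25)), (array([ 23.7, 225.6]), (0, 2, 51, 49))]
(array([ 468.3, -178.8,    8.7]), array([-0.6,  0. ,  0.6,  0.3,  0. , -0.4]))
[array([ 468.2, -180.4,   10.9]), array([ 466.6, -178.5,   11. ]), array([ 468.5, -177.2,   11.1])]
wide [(array([406.2, 242.2]), (3, 4, 21, 21)), (array([338., 369.]), (6, 5, 31, 33))]
(array([ 460., -375.,    9.]), array([-0.2,  0.4,  0.2,  0. ]))
[array([ 461.3, -375.9,    9. ]), array([ 459.6, -374.7,    9. ])]
```

```bash
python3 -m handwheel '{"translation":[[0.04,0.09,-0.25],[0.04,0.09,-0.25],[0.04,0.09,-0.25],[0.04,0.09,-0.25],[0.04,0.09,-0.25],[0.03,0.08,-0.2],[0,0,0],[0,0,0]],"twist":[0,0,0,0,0,0,0,0]}' 0
python3 - <<'E'
from h import *
np.set_printoptions(precision=1,suppress=True)
c=snap('wrist','wrist2.png');o=get_obs();print(o['time'],o['tool_pos'],o['tcp_rot']); print(proj(c,[530.3,213.3,30]))
E
```

```text
time: 4.0
tool_pos: [517.8, 229.2, 77.4]
tcp_rot: [3.133, -0.006, 1.304]
contact_force: [1.2, 0.5, 0.6]
grip_width: 91.5
4.05 [517.7 229.1  77.5] [ 3.1 -0.   1.3]
[258.8 271.2]
```

View pics/wrist2.png

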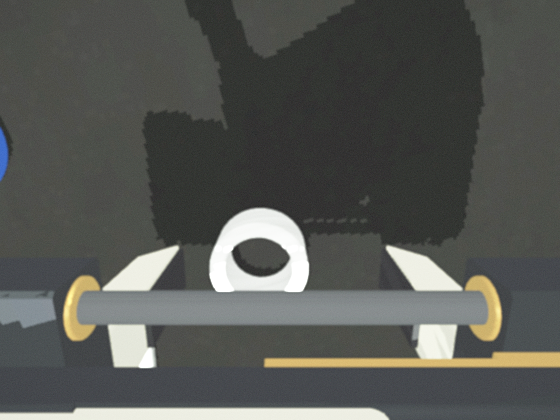

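```bash
python3 -m handwheel '{"translation":[[0.03,-0.05,0],[0.03,-0.05,0],[0,0,-0.06],[0,0,-0.07],[0,0,-0.07],[0,0,-0.06],[0,0,0],[0,0,0]],"twist":[0,0,0,0,0,0,0,0]}' 0
```

```text
time: 5.05
tool_pos: [528.1, 212.2, 38.0]
tcp_rot: [3.13, -0.007, 1.302]
contact_force: [0.1, 0.0, 0.9]
grip_width: 91.8
```

```bash
python3 -m handwheel '{"translation":[[-0.011,0.015,0],[0,0,0],[0,0,0],[0,0,0],[0,0,0],[0,0,0],[0,0,0],[0,0,0]],"twist":[0,0,0,0,0,0,0,0]}' 255
python3 - <<'E'
from h import *
np.set_printoptions(precision=1,suppress=True)
c=snap('wrist','wrist3.png');o=get_obs();print(o['time'],o['tool_pos'],o['tcp_rot'],o['grip_width']); print(proj(c,[530.3,213.3,30]))
E
```

```text
time: 6.05
tool_pos: [526.8, 214.9, 39.0]
tcp_rot: [3.128, -0.008, 1.303]
contact_force: [0.2, 0.5, 0.5]
grip_width: 52.9
6.1 [526.8 214.9  39. ] [ 3.1 -0.   1.3] 52.73046179559674
[279.6 284.6]
```

View pics/wrist3.png

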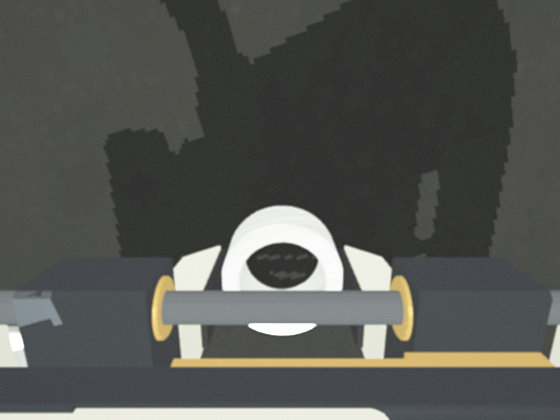

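```bash
python3 -m handwheel '{"translation":[[0,0,0.2],[0,0,0.35],[0,0,0.35],[0.08,-0.18,0.1],[0.12,-0.26,0],[0.12,-0.26,0],[0.1,-0.22,0],[0.06,-0.14,0]],"twist":[0,0,0,0,0,0,0,0]}' 255
python3 - <<'E'
from h import *
np.set_printoptions(precision=1,suppress=True)
c=snap('wrist','wrist4.png');s=snap('scene','scene4.png');o=get_obs();print(o['time'],o['tool_pos'],o['tcp_rot'],o['grip_width'])
E
```

```text
time: 7.1
tool_pos: [597.8, 52.3, 192.8]
tcp_rot: [3.13, -0.006, 1.307]
contact_force: [0.1, 0.0, -0.9]
grip_width: 53.0
7.2 [598.   51.6 192.6] [ 3.1 -0.   1.3] 52.66241469860139
```

View pics/wrist4.png

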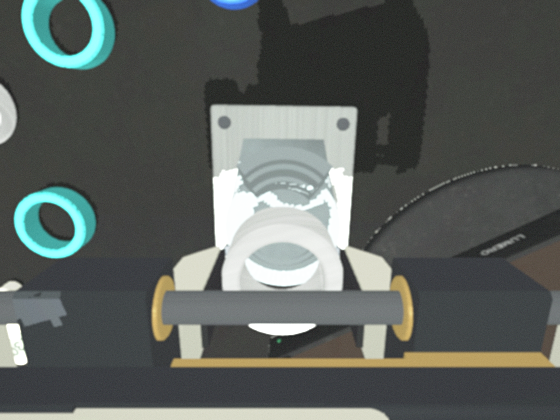

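View pics/scene4.png

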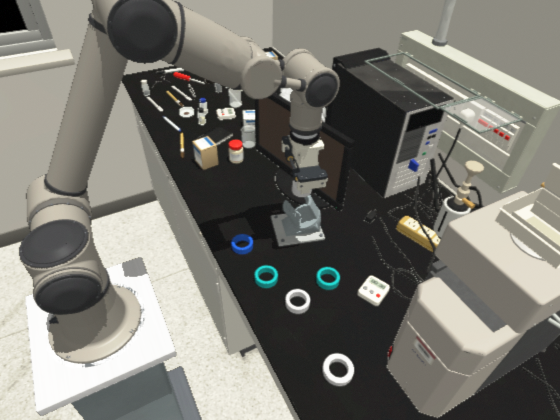

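```bash
cat > t3.py <<'E'
from ov2 import *
import sys
c4=capture('wrist'); pickle.dump(c4,open('c4.pkl','wb'))
for u,v in((211,106),(356,106)): print(onz(c4,u,v,10))
o=[598,53.5,0]; R=lambda x,y:(o[0]+x*.961+y*.276,o[1]-x*.276+y*.961)
for x,y in((-70,-62),(-70,62)): print(R(x,y),proj(c4,[*R(x,y),10]))
cv2.imwrite('pics/w4o.png',draw(c4,model(o,np.radians(-16),-5,28),(190,90,380,230),4,''))
E
python3 t3.py
```

```text
[517.1  13.7  10. ]
[548.9 130.5  10. ]
(513.618, 13.237999999999992) [209.2 101.9]
(547.842, 132.402) [357.9 104.1]
```

View pics/w4o.png

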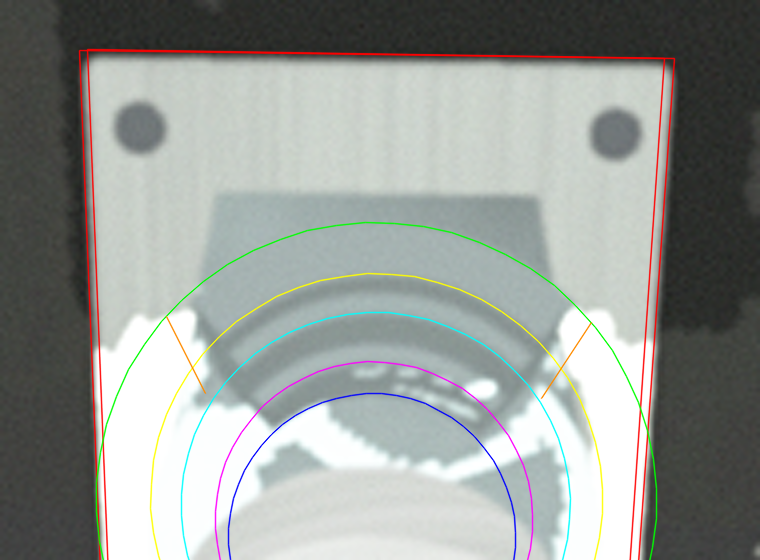

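```bash
python3 -m handwheel '{"translation":[[0.017,0.008,-0.02],[0,0,-0.05],[0,0,-0.05],[0,0,-0.04],[0,0,-0.02],[0,0,-0.02],[0,0,-0.02],[0,0,-0.01]],"twist":[0,0,0,0,0,0,0,0]}' 255
python3 - <<'E'
from h import *
np.set_printoptions(precision=1,suppress=True)
c=snap('wrist','wrist5.png');s=capture('scene');cv2.imwrite('pics/sc5.png',cv2.resize(s['img'][150:250,250:350,::-1],None,fx=6,fy=6,interpolation=cv2.INTER_CUBIC))
E
```

```text
time: 8.25
tool_pos: [596.6, 58.3, 158.2]
tcp_rot: [3.136, -0.007, 1.31]
contact_force: [-4.3, -0.1, 6.7]
grip_width: 52.5
```

View pics/sc5.png

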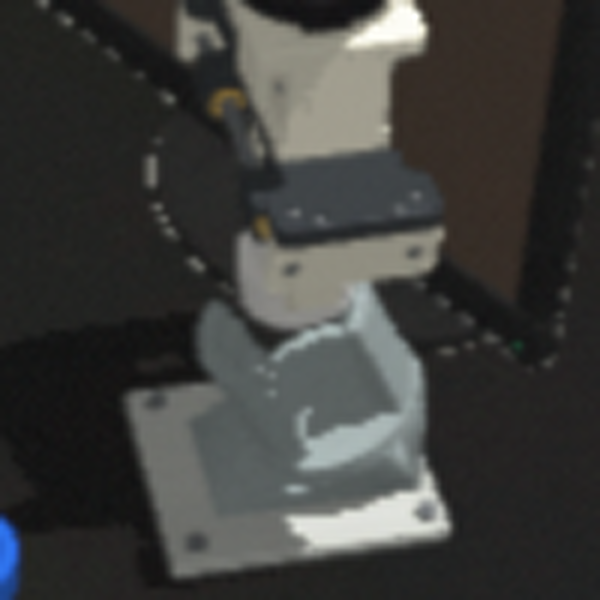

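View pics/wrist5.png

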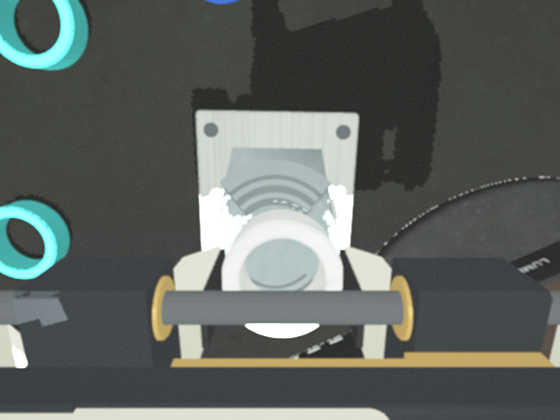

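```bash
python3 -m handwheel '{"translation":[[0,0,0.06],[0.013,-0.019,0.02],[0.013,-0.019,0],[0,0,0],[0,0,0],[0,0,0],[0,0,0],[0,0,0]],"twist":[0,0,0,0,0,0,0,0]}' 255
python3 - <<'E'
from h import *
np.set_printoptions(precision=1,suppress=True)
print(get_obs()['joint_positions'],get_obs()['tool_pos'])
E
```

```text
time: 9.35
tool_pos: [601.2, 51.9, 170.7]
tcp_rot: [3.135, -0.007, 1.31]
contact_force: [-0.6, -0.3, -0.9]
grip_width: 52.9
[-0.   0.5  1.4  0.   1.2 -1.4] [601.2  51.9 170.7]
```

```bash
python3 -m handwheel '{"translation":[[0,0.003,-0.03],[0,0,-0.02],[0,0,-0.02],[0,0,-0.02],[0,0,-0.02],[0,0,0],[0,0,0],[0,0,0]],"twist":[0,0,0,0,0,0,0,0]}' 255
python3 - <<'E'
from h import *
c=snap('wrist','wrist6.png');s=capture('scene');cv2.imwrite('pics/sc6.png',cv2.resize(s['img'][150:250,250:350,::-1],None,fx=6,fy=6,interpolation=cv2.INTER_CUBIC))
E
```

```text
time: 10.35
tool_pos: [598.5, 53.3, 156.2]
tcp_rot: [3.14, -0.006, 1.31]
contact_force: [-1.9, -0.5, 0.7]
grip_width: 53.0
```

View pics/sc6.png

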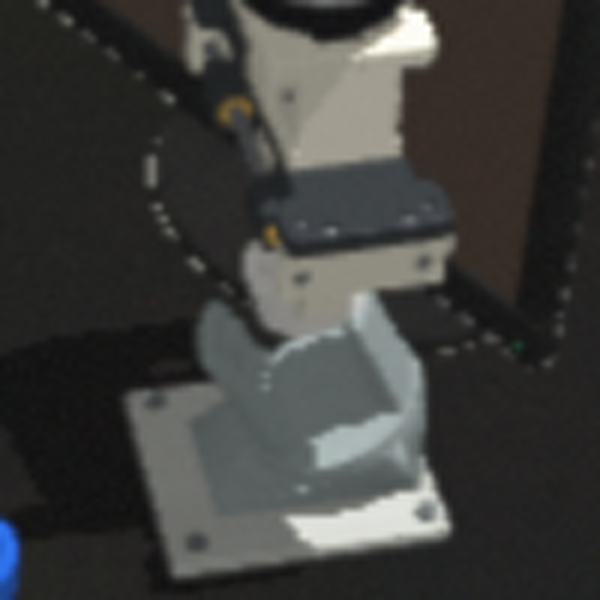

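View pics/wrist6.png

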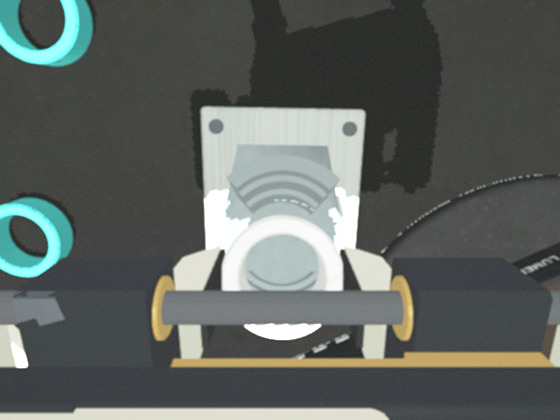

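```bash
cat > tilt.py <<'E'
from h import *
import sys
np.set_printoptions(precision=1,suppress=True)
# args: r, hole r, height, pivot height above bottom, pivot below TCP, offset x, fn
r,rh,H,ph,pz,off=map(float,sys.argv[1:7])
c=snap('wrist',sys.argv[7]); o=get_obs(); t=np.array(o['tool_pos']); print(o['time'],t,o['contact_force'])
yaw=o['tcp_rot'][2]; xh=np.array([np.sin(yaw),-np.cos(yaw),0]); yh=np.array([np.cos(yaw),np.sin(yaw),0]); z=np.array([0,0,1.])
a=np.linspace(0,2*np.pi,90)
for d in range(0,41,5):
    th=np.radians(d); u=np.cos(th)*xh+np.sin(th)*z; n=-np.sin(th)*xh+np.cos(th)*z
    P=t-pz*z+off*xh
    q=lambda R,h: np.array([proj(c,P+(h-ph)*n+R*np.cos(x)*u+R*np.sin(x)*yh) for x in a])
    To=q(r,H); B=q(r,0); Th=q(rh,H); Bh=q(rh,0)
    print(d,'outer top row',min(To[:,1].min(),B[:,1].min()),'top face: near',To[:,1].min(),'far',To[:,1].max(),'hole near',Th[:,1].min(),'far',Th[:,1].max(),'bottom hole near',Bh[:,1].min(),'far',Bh[:,1].max(),'cols',To[:,0].min(),To[:,0].max())
E
python3 tilt.py 27 19 30 22.7 16.3 3.8 wrist7.png
python3 - <<'E'
import cv2
i=cv2.imread('pics/wrist7.png')[200:350,200:370];cv2.imwrite('pics/w7c.png',cv2.resize(i,None,fx=4,fy=4))
E
```

```text
10.5 [598.4  53.3 156.2] [-2.1  0.9  1.4]
0 outer top row 206.7388732516179 top face: near 226.493149051956 far 338.0326194676584 hole near 244.37656196161132 far 322.7812925380928 bottom hole near 222.0585919135102 far 290.05753500054425 cols 219.24022735923296 342.7734174027628
5 outer top row 209.47869355390105 top face: near 223.46246168357058 far 339.809635925217 hole near 241.67418239927179 far 323.5050513554457 bottom hole near 224.9239267193083 far 294.93136057641243 cols 219.22759053758284 342.7834416293641
10 outer top row 212.60082783725574 top face: near 220.95133822462117 far 341.1504289256734 hole near 239.30934820660698 far 323.8806493836286 bottom hole near 228.08239138000445 far 299.7505746875228 cols 219.2363852645175 342.7719065223793
15 outer top row 216.0730446846739 top face: near 218.96078230655573 far 342.02425774243017 hole near 237.29344017194163 far 323.89368527530945 bottom hole near 231.508780314642 far 304.4915341784732 cols 219.20852796329228 342.8027688953099
20 outer top row 217.48592504657054 top face: near 217.48592504657054 far 342.4025075030418 ho
[... 422 characters left out ...]
826776 top face: near 216.03950393826776 far 341.5736846169468 hole near 233.39063986848387 far 321.6569190172825 bottom hole near 243.15508301759633 far 317.9908166993481 cols 219.23677954705602 342.76417683337604
35 outer top row 216.03634986122347 top face: near 216.03634986122347 far 340.3281349148689 hole near 232.803321617459 far 320.1370325802336 bottom hole near 247.41661511919753 far 322.15806652997014 cols 219.28789008681338 342.7234749041857
40 outer top row 216.48726113524978 top face: near 216.48726113524978 far 338.5120631586359 hole near 232.56421308228934 far 318.23262743395594 bottom hole near 251.83147500710464 far 326.1098649924549 cols 219.3042756393748 342.70678725254794
```

View pics/w7c.png

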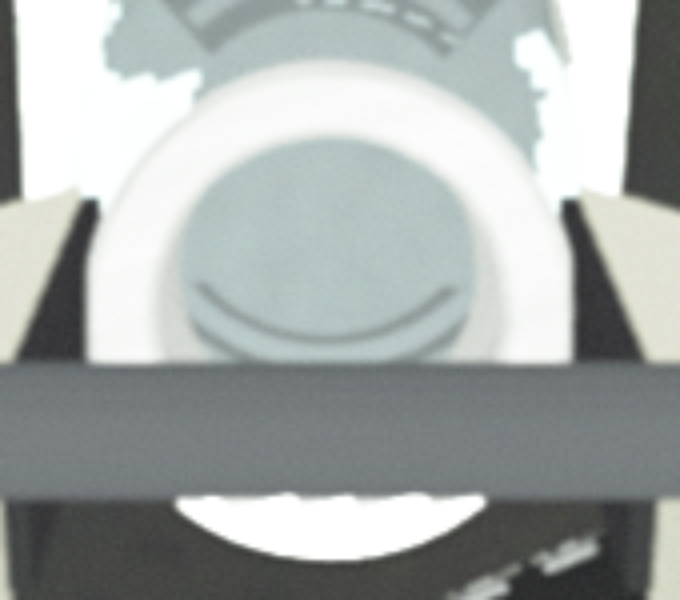

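```bash
python3 -m handwheel '{"translation":[[0.01,-0.003,-0.01],[0.005,0,-0.01],[0,0,0],[0,0,0],[0,0,0],[0,0,0],[0,0,0],[0,0,0]],"twist":[0,0,0,0,0,0,0,0]}' 255
python3 tilt.py 27 19 30 22.7 16.3 3.8 wrist8.png | awk '$1>=15'
python3 - <<'E'
import cv2
i=cv2.imread('pics/wrist8.png')[200:350,200:370];cv2.imwrite('pics/w8c.png',cv2.resize(i,None,fx=4,fy=4))
E
```

```text
time: 11.5
tool_pos: [597.9, 53.6, 153.8]
tcp_rot: [-3.137, -0.006, 1.311]
contact_force: [-1.9, 0.2, 4.7]
grip_width: 52.6
15 outer top row 216.56666473154226 top face: near 219.06154108156434 far 342.29296235535196 hole near 237.38230648253787 far 324.10094477910246 bottom hole near 231.99336432368818 far 305.0573005808682 cols 219.27515176702056 342.8559522403052
20 outer top row 217.62440885500982 top face: near 217.62440885500982 far 342.6334851731516 hole near 235.74895221722977 far 323.7116253667375 bottom hole near 235.67967840264694 far 309.68704507962104 cols 219.26551982028164 342.8635112850571
25 outer top row 216.69205995039317 top face: near 216.69205995039317 far 342.45096728529154 hole near 234.47474976268498 far 322.9390251286936 bottom hole near 239.5841694928868 far 314.18579925676454 cols 219.27703858180183 342.8492338153114
30 outer top row 216.2501253638159 top face: near 216.2501253638159 far 341.72404175409554 hole near 233.5589233148219 far 321.7786015120119 bottom hole near 243.68403293315674 far 318.5260760130708 cols 219.30959523372474 342.813256879894
35 outer top row 216.28090136079066 top face: near 216.28090136079066 far 340.4363440043222 hole near 232.9974785593008 far 320.2299607576613 bottom hole near 247.9571802689494 far 322.6789653158025 cols 219.3596424116197 342.77436008157315
40 outer top row 216.76408915642656 top face: near 216.76408915642656 far 338.57752676978913 hole near 232.78359901977808 far 318.29725595800767 bottom hole near 252.38215792009993 far 326.61411044375035 cols 219.37475678015238 342.75624591189404
```

View pics/w8c.png

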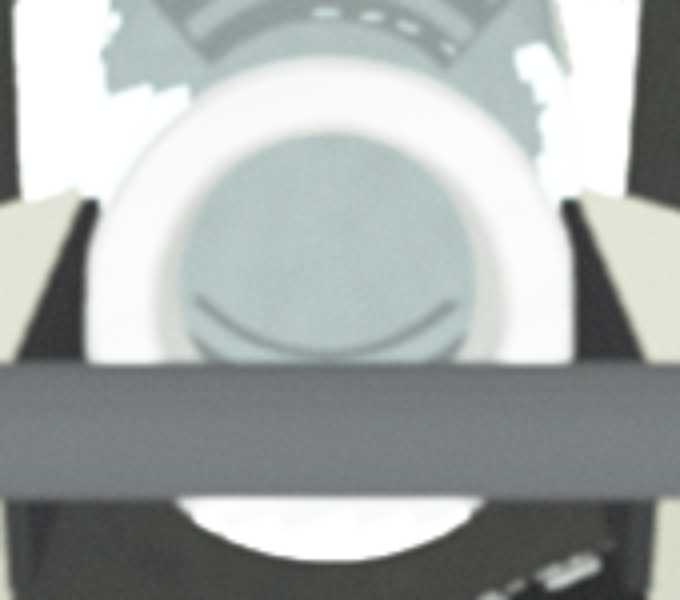

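```bash
python3 -m handwheel '{"translation":[[-0.02,0.005,0.03],[-0.035,0.01,0],[-0.035,0.01,0],[-0.033,0.01,0],[0,0,-0.03],[0,0,-0.027],[0,0,0],[0,0,0]],"twist":[0,0,0,0,0,0,0,0]}' 255
cat > ovt.py <<'E'
# overlay housing + ring model on wrist crop and scene crop
from ov2 import model,draw
from h import *
import sys
r,rh,H,ph,pz,off,tilt=map(float,sys.argv[1:8]); fn=sys.argv[8]
c=capture('wrist'); s=capture('scene'); o=get_obs(); t=np.array(o['tool_pos']); print(o['time'],np.round(t,1),np.round(o['contact_force'],1),round(o['grip_width'],1))
O=np.array([599.3,53.1,0]); y=np.radians(-16); xh=np.array([np.cos(y),np.sin(y),0]); yh=np.array([-np.sin(y),np.cos(y),0]); z=np.array([0,0,1.])
a25=np.radians(25); n0=-np.sin(a25)*xh+np.cos(a25)*z; u0=np.cos(a25)*xh+np.sin(a25)*z; M=O-5*xh+108*z
th=np.radians(tilt); u=np.cos(th)*xh+np.sin(th)*z; n=-np.sin(th)*xh+np.cos(th)*z
P=t-pz*z+off*xh; B=P-ph*n
d=B-M; print('ring bottom rel. rim: along axis %.1f lateral x %.1f y %.1f'%(d@n0,d@u0,d@yh))
L=model(O,y,-5,30)
aa=np.linspace(0,2*np.pi,60)
for R,h in((r,0),(r,H),(rh,H)): L.append(([B+h*n+R*np.cos(x)*u+R*np.sin(x)*yh for x in aa],(200,0,200)))
A=cv2.resize(draw(c,[],(190,90,380,350),2,''),None,fx=1,fy=1); D=draw(s,[],(265,160,335,247),6,'')
h=max(A.shape[0],D.shape[0]); pad=lambda i: cv2.copyMakeBorder(i,0,h-i.shape[0],0,0,cv2.BORDER_CONSTANT)
cv2.imwrite('pics/'+fn,np.hstack([pad(A),pad(D)]))
E
python3 ovt.py 27 19 30 22.7 16.3 3.8 22 o9.png
```

```text
time: 12.55
tool_pos: [578.0, 59.2, 147.8]
tcp_rot: [-3.135, -0.005, 1.311]
contact_force: [-0.4, -0.3, -0.9]
grip_width: 52.7
12.65 [578.   59.2 147.9] [ 0.   0.1 -0.9] 53.2
ring bottom rel. rim: along axis 4.4 lateral x -3.4 y -0.0
```

View pics/o9.png

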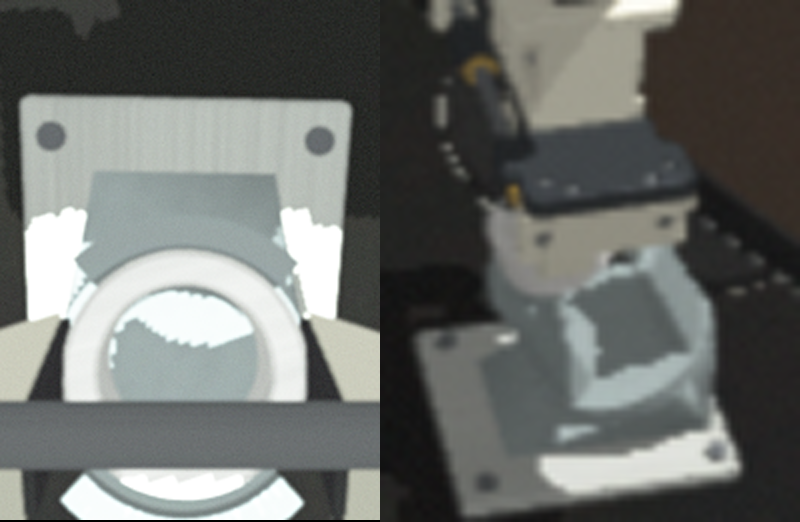

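```bash
python3 -m handwheel '{"translation":[[0.022,-0.006,-0.015],[0.014,-0.004,-0.03],[0.014,-0.004,-0.03],[0.014,-0.004,-0.03],[0.014,-0.004,-0.03],[0.014,-0.004,-0.03],[0.014,-0.004,-0.03],[0,0,0]],"twist":[0,0,0,0,0,0,0,0]}' 255
python3 ovt.py 27 19 30 22.7 16.3 3.8 22 o10.png
```

```text
time: 13.65
tool_pos: [595.0, 54.3, 116.1]
tcp_rot: [-3.135, -0.005, 1.31]
contact_force: [-0.2, -0.4, -1.1]
grip_width: 52.8
13.75 [595.1  54.3 116.5] [ 0.8  0.5 -1.2] 53.0
ring bottom rel. rim: along axis -31.6 lateral x -0.4 y 0.0
```

View pics/o10.png

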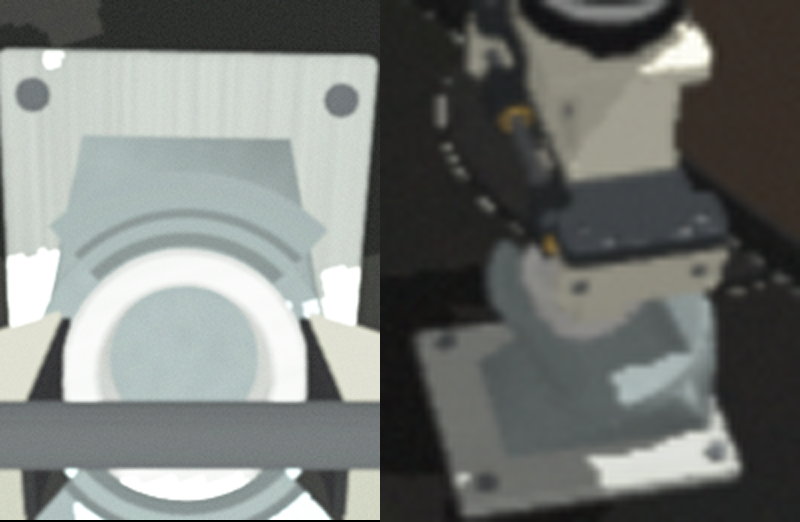

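```bash
python3 -m handwheel '{"translation":[[0.009,-0.003,-0.02],[0.009,-0.003,-0.02],[0.009,-0.003,-0.02],[0.009,-0.003,-0.02],[0.009,-0.003,-0.02],[0.009,-0.003,-0.02],[0.009,-0.002,-0.02],[0,0,0]],"twist":[0,0,0,0,0,0,0,0]}' 255
python3 ovt.py 27 19 30 22.7 16.3 3.8 25 o11.png
```

```text
time: 14.75
tool_pos: [605.4, 51.1, 94.3]
tcp_rot: [-3.136, -0.006, 1.311]
contact_force: [-0.2, 0.1, -1.3]
grip_width: 52.9
14.85 [605.4  51.2  94.6] [ 0.2 -0.3 -0.8] 53.0
ring bottom rel. rim: along axis -56.0 lateral x 1.2 y -0.2
```

View pics/o11.png

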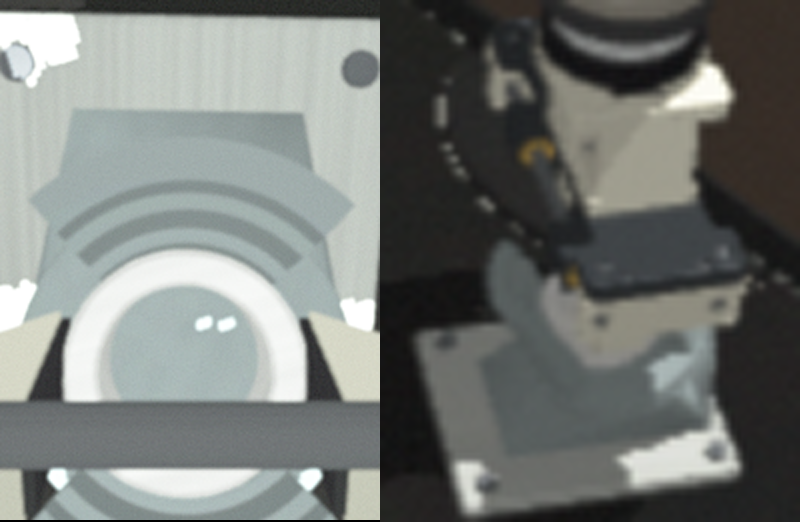

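```bash
python3 -m handwheel '{"translation":[[0.004,-0.001,-0.01],[0.004,-0.001,-0.01],[0.004,-0.001,-0.01],[0.004,-0.001,-0.01],[0,0,0],[0,0,0],[0,0,0],[0,0,0]],"twist":[0,0,0,0,0,0,0,0]}' 255
python3 ovt.py 27 19 30 22.7 16.3 3.8 25 o12.png
```

```text
time: 15.85
tool_pos: [606.9, 50.9, 89.7]
tcp_rot: [-3.135, -0.006, 1.311]
contact_force: [-2.1, 0.9, 1.6]
grip_width: 52.5
15.95 [606.9  50.9  89.7] [-1.5  0.1  2.4] 52.6
ring bottom rel. rim: along axis -61.1 lateral x 0.6 y -0.0
```

```bash
python3 -m handwheel '{"translation":[[0.003,-0.001,-0.008],[0.003,-0.001,-0.008],[0,0,0],[0,0,0],[0,0,0],[0,0,0],[0,0,0],[0,0,0]],"twist":[0,0,0,0,0,0,0,0]}' 255
python3 ovt.py 27 19 30 22.7 16.3 3.8 25 o13.png
```

```text
time: 16.95
tool_pos: [606.7, 50.9, 88.6]
tcp_rot: [-3.133, -0.005, 1.311]
contact_force: [-2.7, -0.1, 3.9]
grip_width: 52.6
17.05 [606.7  51.   88.6] [-2.2  0.4  2.9] 52.7
ring bottom rel. rim: along axis -62.0 lateral x -0.1 y -0.0
```

View pics/o13.png

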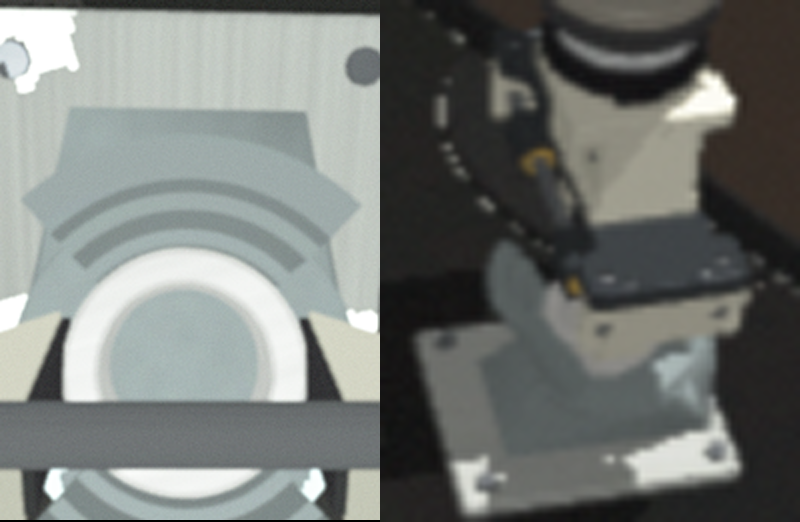

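```bash
python3 -m handwheel '{"translation":[[0,0,0],[0,0,0],[0,0,0],[0,0,0],[-0.014,0.004,0.03],[-0.023,0.006,0.05],[-0.046,0.013,0.1],[-0.06,0.018,0.13]],"twist":[0,0,0,0,0,0,0,0]}' 50
python3 ovt.py 27 19 30 22.7 16.3 3.8 25 o14.png
```

```text
time: 18.05
tool_pos: [584.5, 57.2, 136.0]
tcp_rot: [-3.132, -0.005, 1.311]
contact_force: [-0.2, -0.4, 0.5]
grip_width: 74.0
18.15 [585.6  57.5 138. ] [ 0.2 -0.6 -0.1] 73.9
ring bottom rel. rim: along axis -7.9 lateral x 0.7 y 0.4
```

View pics/o14.png

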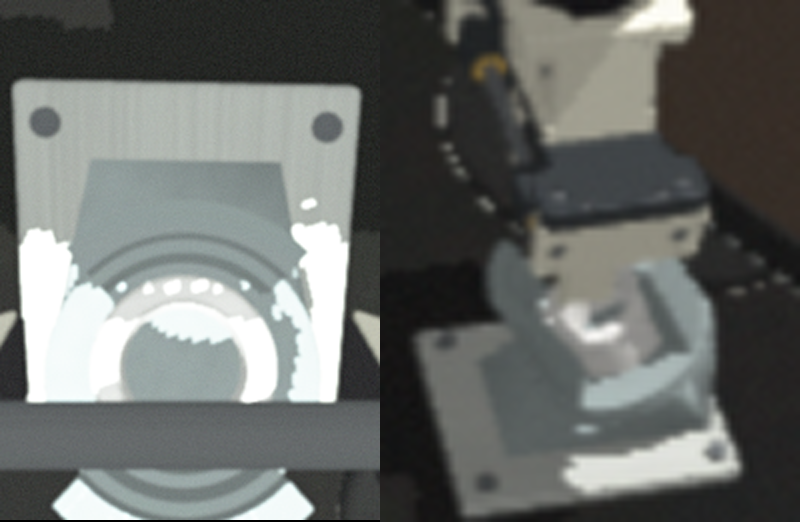

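```bash
python3 -m handwheel '{"translation":[[-0.03,0,0.25],[-0.15,-0.3,0.1],[-0.15,-0.32,0],[-0.15,-0.32,0],[-0.15,-0.32,0],[-0.15,-0.31,-0.1],[0,0,-0.25],[0,0,-0.2]],"twist":[0,0,0,0,0,0,0,0]}' 0
python3 - <<'E'
from h import *
np.set_printoptions(precision=1,suppress=True)
c=snap('wrist','wrist15.png');o=get_obs();print(o['time'],o['tool_pos'],o['tcp_rot']); print(proj(c,[468.3,-178.5,22]))
i=c['img'][:,:,::-1]
E
```

```text
time: 19.15
tool_pos: [466.2, -186.3, 111.3]
tcp_rot: [3.133, -0.003, 1.312]
contact_force: [0.5, 0.6, -0.2]
grip_width: 91.7
19.2 [ 464.6 -185.3  107.9] [ 3.1 -0.   1.3]
[293.6 219. ]
```

View pics/wrist15.png

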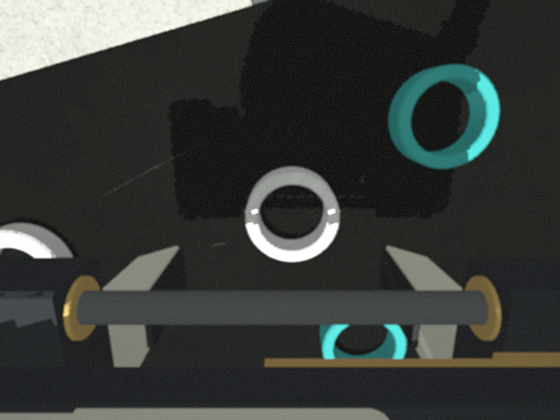

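```bash
cat > t4.py <<'E'
from t2 import fit,cen
from h import *
import sys
np.set_printoptions(precision=1,suppress=True)
u,v,rad,r,h,x,y=map(float,sys.argv[1:8])
c=capture('wrist'); k=cen(c,int(u),int(v),int(rad)); print(k)
p,_=fit([(c,k[0])],r,h,[x,y,h/2]); print(p,get_obs()['tool_pos'])
i=c['img'][int(v)-60:int(v)+60,int(u)-70:int(u)+70,::-1]; cv2.imwrite('pics/'+sys.argv[8],cv2.resize(i,None,fx=4,fy=4))
E
python3 t4.py 292 214 56 30.5 22 468 -178 mcrop.png
```

```text
(array([290.9, 219.9]), (8, 14, 95, 96))
[ 468.1 -179.5   11. ] [ 464.9 -185.   109.7]
```

View pics/mcrop.png

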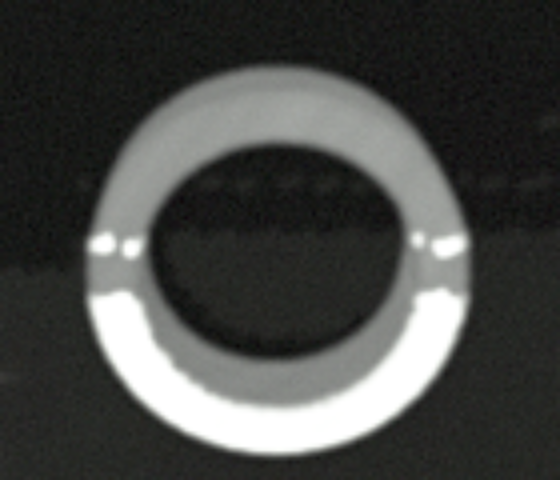

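```bash
python3 -m handwheel '{"translation":[[0.005,0.02,-0.05],[0.004,0.021,-0.1],[0,0,-0.12],[0,0,-0.12],[0,0,-0.1],[0,0,-0.06],[0,0,0],[0,0,0]],"twist":[0,0,0,0,0,0,0,0]}' 0
```

```text
time: 20.25
tool_pos: [470.2, -177.2, 27.0]
tcp_rot: [3.13, -0.002, 1.318]
contact_force: [-0.1, 0.3, -0.5]
grip_width: 91.7
```

```bash
python3 -m handwheel '{"translation":[[-0.027,-0.011,0],[0,0,0],[0,0,0],[0,0,0],[0,0,0],[0,0,0],[0,0,0],[0,0,0]],"twist":[-0.017,0,0,0,0,0,0,0]}' 255
python3 - <<'E'
from h import *
np.set_printoptions(precision=1,suppress=True)
c=snap('wrist','wrist16.png');o=get_obs();print(o['time'],o['tool_pos'],o['tcp_rot'],o['grip_width'])
t=o['tool_pos'];yaw=o['tcp_rot'][2]; d=np.array([468.1-t[0],-179.3-t[1]]);print('off x',d@[np.sin(yaw),-np.cos(yaw)],'y',d@[np.cos(yaw),np.sin(yaw)])
E
```

```text
time: 21.25
tool_pos: [466.4, -179.4, 28.3]
tcp_rot: [3.127, -0.002, 1.289]
contact_force: [1.1, -0.2, -0.3]
grip_width: 59.9
21.3 [ 466.4 -179.4   28.3] [ 3.1 -0.   1.3] 59.92249121561714
off x 1.604756626577452 y 0.5633593273577134
```

View pics/wrist16.png

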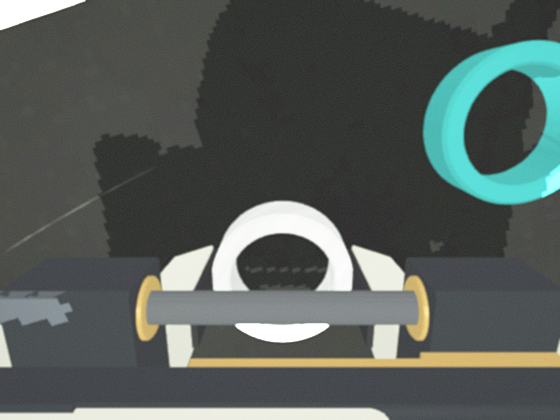

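```bash
python3 -m handwheel '{"translation":[[0,0,0.2],[0,0,0.35],[0.1,0.17,0.35],[0.17,0.29,0.07],[0.17,0.29,0],[0.17,0.29,0],[0.17,0.3,0],[0.11,0.2,0]],"twist":[0,0,0,0,0,0,0,0]}' 255
python3 ovt.py 30.5 22.5 22 13.4 14.9 1.6 0 o17.png
```

```text
time: 22.3
tool_pos: [601.1, 57.6, 177.8]
tcp_rot: [3.129, -0.003, 1.283]
contact_force: [0.5, 0.4, -1.7]
grip_width: 59.9
22.4 [601.3  58.7 177.5] [-0.4 -0.8 -1.8] 60.1
ring bottom rel. rim: along axis 34.4 lateral x 23.8 y 5.9
```

View pics/o17.png

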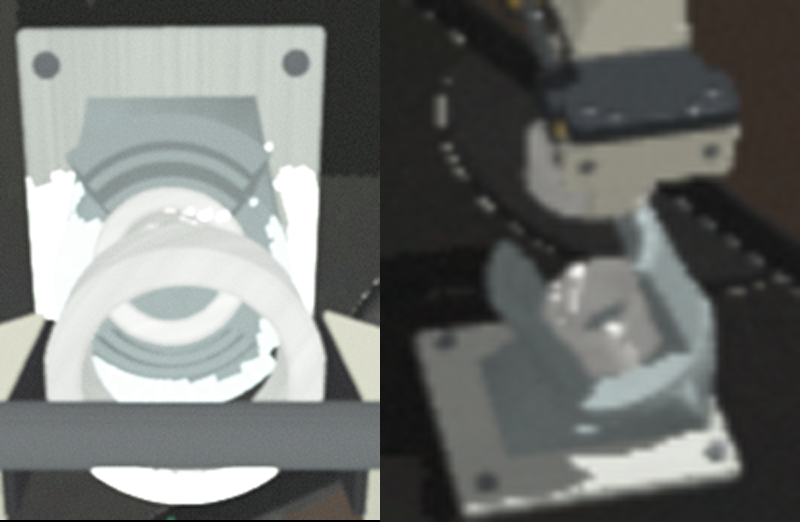

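```bash
python3 -m handwheel '{"translation":[[0,-0.02,-0.03],[0.002,-0.022,-0.05],[0,0,-0.05],[0,0,-0.03],[0.003,0,-0.02],[0.003,-0.001,-0.02],[0.003,-0.001,-0.02],[0.003,-0.001,-0.015]],"twist":[0.005,0,0,0,0,0,0,0]}' 255
python3 ovt.py 30.5 22.5 22 13.4 14.9 1.6 25 o18.png
python3 tilt.py 30.5 22.5 22 13.4 14.9 1.6 wrist18.png | cut -c1-220
python3 - <<'E'
import cv2
i=cv2.imread('pics/wrist18.png')[180:350,190:380];cv2.imwrite('pics/w18c.png',cv2.resize(i,None,fx=3,fy=3))
E
```

```text
time: 23.4
tool_pos: [598.5, 50.1, 142.4]
tcp_rot: [3.137, -0.006, 1.289]
contact_force: [-4.0, 2.8, 5.4]
grip_width: 59.8
23.5 [598.5  50.1 142.3] [-3.8  2.6  5.1] 59.6
ring bottom rel. rim: along axis 1.4 lateral x 14.3 y -3.1
23.55 [598.5  50.1 142.4] [-4.5  3.1  5.2]
0 outer top row 201.2104244837047 top face: near 215.46873868848064 far 344.1405516761844 hole near 234.0040954737766 far 328.79842564301333 bottom hole near 217.65536565914573 far 302.72328297701586 cols 209.68678379042
5 outer top row 202.3876906333008 top face: near 212.04251790842926 far 346.2376001613035 hole near 230.83600412179254 far 329.76786184453726 bottom hole near 218.93925919885865 far 306.77718046648 cols 209.6660188679254
10 outer top row 204.04226807521385 top face: near 209.23568000835098 far 347.840666232147 hole near 228.09425749303298 far 330.323395977031 bottom hole near 220.5863999548454 far 310.68050141999606 cols 209.675127502225
15 outer top row 206.14115646446328 top face: near 207.04462072857555 far 348.9105824409521 hole near 225.78923798009131 far 330.444130522813 bottom hole near 222.57
[... 460 characters left out ...]
21.2189958182283 cols 209.64984764510
30 outer top row 204.03197140470965 top face: near 204.03197140470965 far 348.56518274299174 hole near 221.51806308097264 far 328.03799608609603 bottom hole near 230.34226978572292 far 324.24720326354037 cols 209.6927196
35 outer top row 204.14534611019792 top face: near 204.14534611019792 far 347.16646182739726 hole near 220.9606318598791 far 326.28147034384153 bottom hole near 233.45719578119875 far 326.9840248773054 cols 209.727540253
40 outer top row 204.77437418584842 top face: near 204.77437418584842 far 345.09149966647135 hole near 220.81951228435713 far 324.0450476191573 bottom hole near 236.79724426019246 far 329.39922588772794 cols 209.74930548
```

View pics/w18c.png

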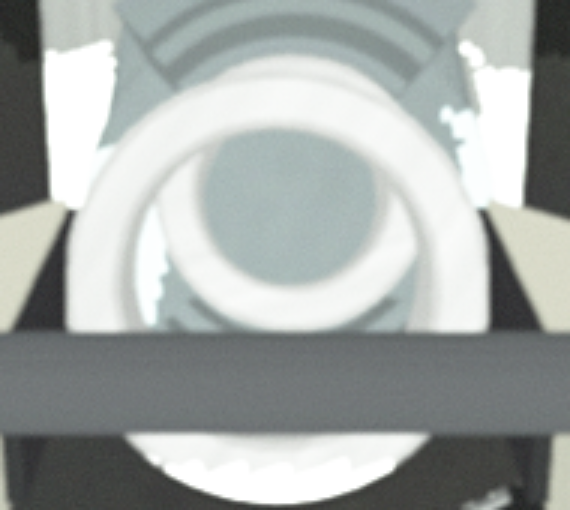

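View pics/o18.png

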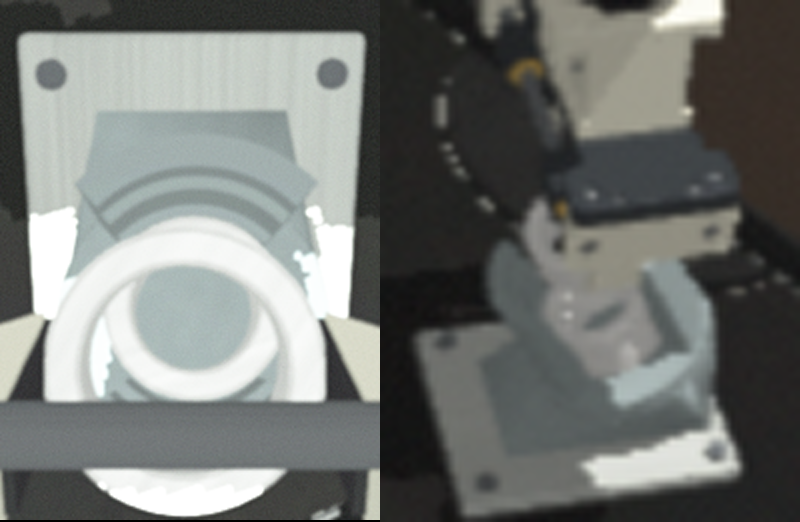

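```bash
python3 -m handwheel '{"translation":[[-0.008,0.005,0.03],[-0.026,0.014,0],[-0.026,0.014,0],[-0.024,0.013,0],[0,0,-0.03],[0,0,-0.025],[0,0,0],[0,0,0]],"twist":[0,0,0,0,0,0,0,0]}' 255
python3 ovt.py 30.5 22.5 22 13.4 14.9 1.6 23 o19.png
```

```text
time: 24.55
tool_pos: [585.0, 56.5, 137.0]
tcp_rot: [3.137, -0.005, 1.289]
contact_force: [-0.2, 0.1, -1.3]
grip_width: 59.9
24.65 [585.   56.4 137.1] [ 0.2  1.1 -1.3] 59.9
ring bottom rel. rim: along axis 2.9 lateral x -1.8 y -0.7
```

View pics/o19.png

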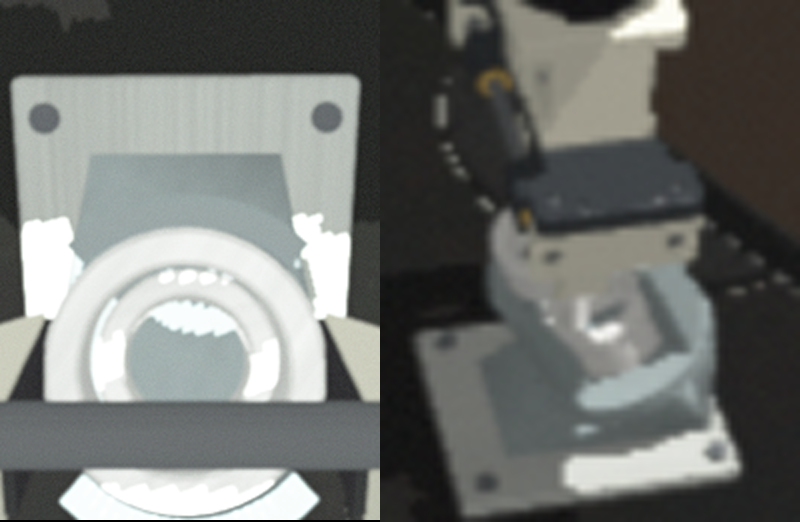

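```bash
python3 -m handwheel '{"translation":[[0.017,-0.002,-0.02],[0.011,-0.002,-0.024],[0.011,-0.003,-0.024],[0.011,-0.003,-0.024],[0.011,-0.003,-0.024],[0.011,-0.003,-0.024],[0.011,-0.003,-0.024],[0,0,0]],"twist":[0,0,0,0,0,0,0,0]}' 255
python3 ovt.py 30.5 22.5 22 13.4 14.9 1.6 25 o20.png
```

```text
time: 25.65
tool_pos: [598.4, 53.3, 110.5]
tcp_rot: [3.137, -0.005, 1.288]
contact_force: [0.4, -0.1, -1.7]
grip_width: 60.0
25.75 [598.5  53.3 110.9] [ 0.  -0.6 -1.5] 60.2
ring bottom rel. rim: along axis -26.7 lateral x 0.2 y -0.0
```

View pics/o20.png

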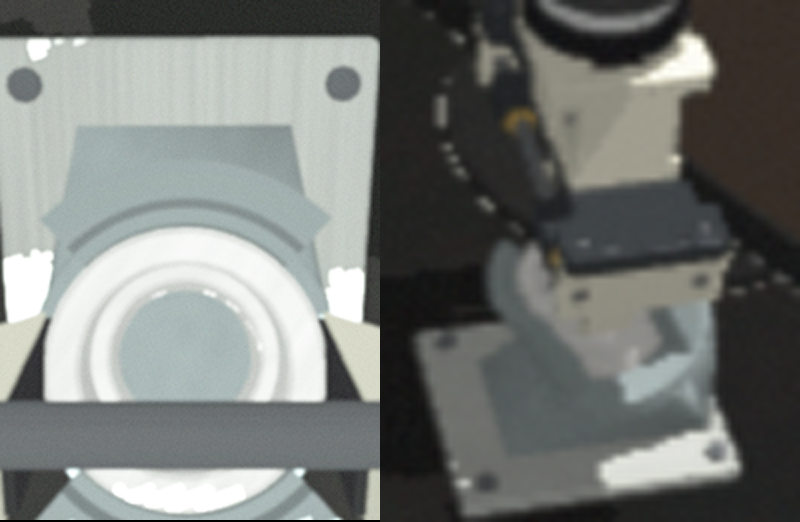

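```bash
python3 -m handwheel '{"translation":[[0.004,-0.001,-0.01],[0.004,-0.001,-0.01],[0.004,-0.001,-0.01],[0.003,-0.001,-0.008],[0.002,0,-0.005],[0,0,0],[0,0,0],[0,0,0]],"twist":[0,0,0,0,0,0,0,0]}' 255
python3 ovt.py 30.5 22.5 22 13.4 14.9 1.6 25 o21.png
```

```text
time: 26.75
tool_pos: [600.1, 53.0, 106.9]
tcp_rot: [3.137, -0.005, 1.289]
contact_force: [-2.2, 0.2, 0.8]
grip_width: 60.1
26.85 [600.2  53.1 106.9] [-0.8 -0.6  0.4] 60.1
ring bottom rel. rim: along axis -31.1 lateral x -0.0 y 0.2
```

View pics/o21.png

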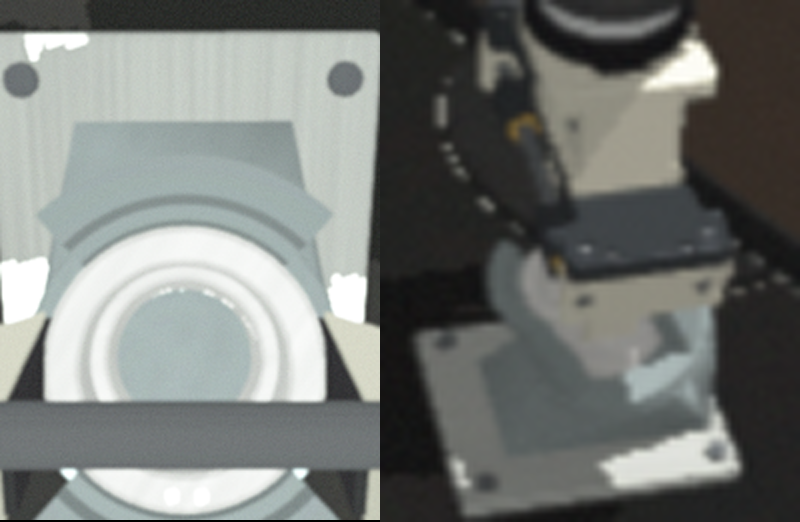

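Nearly home with light contact; press slightly to settle it.

```bash
python3 -m handwheel '{"translation":[[0.003,-0.001,-0.008],[0.003,-0.001,-0.008],[0.002,0,-0.005],[0,0,0],[0,0,0],[0,0,0],[0,0,0],[0,0,0]],"twist":[0,0,0,0,0,0,0,0]}' 255
python3 ovt.py 30.5 22.5 22 13.4 14.9 1.6 25 o22.png
```

```text
time: 27.85
tool_pos: [600.3, 53.0, 105.6]
tcp_rot: [3.139, -0.005, 1.289]
contact_force: [-2.6, -0.8, 2.8]
grip_width: 59.7
27.95 [600.3  53.  105.7] [-3.5  0.5  3.6] 59.9
ring bottom rel. rim: along axis -32.2 lateral x -0.4 y 0.2
```

```bash
python3 -m handwheel '{"translation":[[0,0,0],[0,0,0],[0,0,0],[0,0,0],[-0.014,0.004,0.03],[-0.023,0.006,0.05],[-0.046,0.013,0.1],[-0.046,0.013,0.1]],"twist":[0,0,0,0,0,0,0,0]}' 30
python3 ovt.py 30.5 22.5 22 13.4 14.9 1.6 25 o23.png
```

```text
time: 28.95
tool_pos: [580.7, 58.6, 149.2]
tcp_rot: [3.138, -0.005, 1.289]
contact_force: [0.2, 0.2, -0.9]
grip_width: 80.6
29.05 [581.4  58.7 150.5] [ 0.1 -1.   0.1] 80.6
ring bottom rel. rim: along axis 16.8 lateral x 0.7 y 0.5
```

View pics/o23.png

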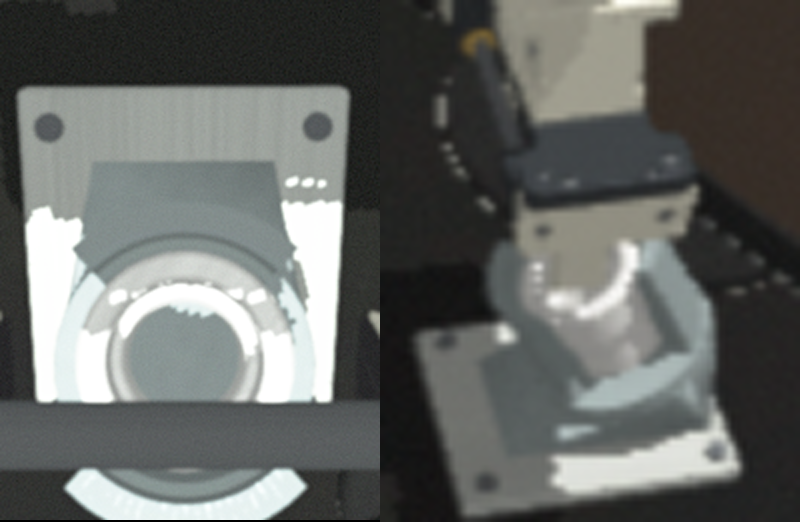

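```bash
python3 -m handwheel '{"translation":[[-0.08,-0.2,0.2],[-0.1,-0.37,0],[-0.1,-0.38,0],[-0.1,-0.38,0],[-0.1,-0.38,0],[-0.1,-0.38,0],[-0.1,-0.38,0],[-0.1,-0.35,-0.1]],"twist":[0,0,0,0,0,0,0,0]}' 0
python3 - <<'E'
from h import *
np.set_printoptions(precision=1,suppress=True)
c=snap('wrist','wrist24.png');o=get_obs();print(o['time'],o['tool_pos'],o['tcp_rot'],o['joint_positions']); print(proj(c,[460.5,-375.3,18]))
E
```

```text
time: 30.05
tool_pos: [461.3, -373.4, 169.7]
tcp_rot: [3.126, -0.004, 1.298]
contact_force: [1.1, 0.2, -1.2]
grip_width: 91.9
30.1 [ 458.1 -379.   166.7] [ 3.1 -0.   1.3] [-0.8  0.5  1.5  0.   1.1 -2.1]
[278.4 193.2]
```

View pics/wrist24.png

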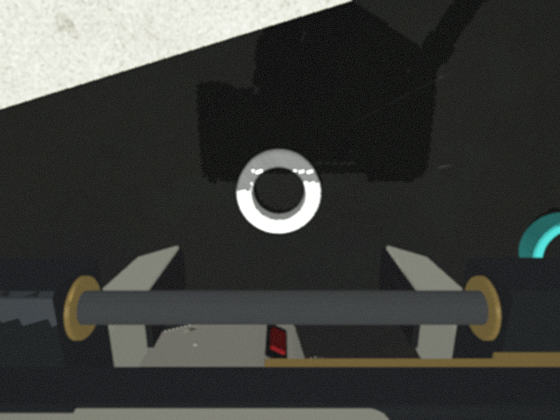

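```bash
python3 t4.py 279 191 50 34 18 460 -375 wcrop.png
```

```text
(array([286.4, 195.1]), (15, 12, 86, 85))
[ 461.4 -375.6    9.4] [ 459.  -375.5  166.9]
```

```bash
python3 -m handwheel '{"translation":[[0,0,-0.15],[0,0,-0.2],[0,0,-0.2],[0,0,-0.18],[0,0,-0.12],[0,0,-0.06],[0,0,0],[0,0,0]],"twist":[0,0,0,0,0,0,0,0]}' 0
```

```text
time: 31.15
tool_pos: [460.5, -372.6, 28.7]
tcp_rot: [3.127, -0.004, 1.292]
contact_force: [-0.0, 0.4, -0.6]
grip_width: 91.9
```

```bash
python3 -m handwheel '{"translation":[[-0.006,-0.016,-0.012],[0,0,-0.006],[0,0,0],[0,0,0],[0,0,0],[0,0,0],[0,0,0],[0,0,0]],"twist":[0,0,0,0,0,0,0,0]}' 255
python3 - <<'E'
from h import *
np.set_printoptions(precision=1,suppress=True)
c=snap('wrist','wrist25.png');o=get_obs();print(o['time'],o['tool_pos'],o['tcp_rot'],o['grip_width'])
t=o['tool_pos'];yaw=o['tcp_rot'][2]; d=np.array([461.1-t[0],-375.4-t[1]]);print('off x',d@[np.sin(yaw),-np.cos(yaw)],'y',d@[np.cos(yaw),np.sin(yaw)])
E
```

```text
time: 32.15
tool_pos: [460.1, -375.9, 27.5]
tcp_rot: [3.125, -0.003, 1.292]
contact_force: [0.2, -0.7, -0.2]
grip_width: 67.1
32.2 [ 460.1 -375.9   27.5] [ 3.1 -0.   1.3] 66.48420928272232
off x 0.7901213536157236 y 0.7667127747046586
```

View pics/wrist25.png

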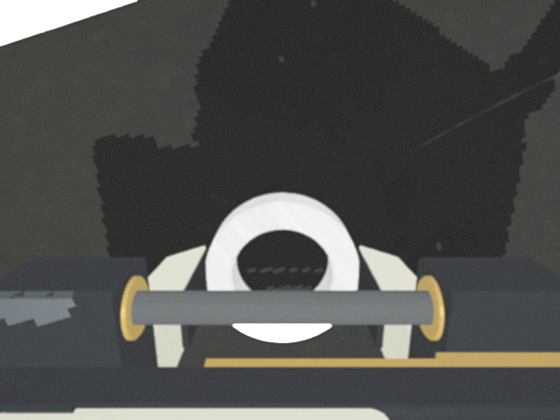

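```bash
python3 -m handwheel '{"translation":[[0,0,0.2],[0,0,0.35],[0.06,0.15,0.35],[0.115,0.36,0.06],[0.115,0.36,0],[0.115,0.36,0],[0.115,0.36,0],[0.115,0.36,0]],"twist":[0,0,0,0,0,0,0,0]}' 255
```

```text
time: 33.2
tool_pos: [555.0, -77.8, 175.1]
tcp_rot: [3.124, -0.005, 1.284]
contact_force: [0.5, -1.4, -0.8]
grip_width: 66.7
```

```bash
python3 -m handwheel '{"translation":[[0.08,0.25,0],[0.08,0.25,0],[0.07,0.19,0],[0.047,0.12,0],[0,0,-0.03],[0,0,-0.03],[0,0,-0.02],[0,0,0]],"twist":[0.005,0,0,0,0,0,0,0]}' 255
python3 ovt.py 34 22 18 11 16.5 0.8 0 o26.png
```

```text
time: 34.2
tool_pos: [596.2, 49.4, 160.7]
tcp_rot: [3.128, -0.003, 1.295]
contact_force: [-0.6, 0.4, -1.9]
grip_width: 66.8
34.3 [596.4  49.7 161.1] [ 0.8 -0.1 -0.6] 66.7
ring bottom rel. rim: along axis 21.5 lateral x 14.4 y -4.1
```

View pics/o26.png

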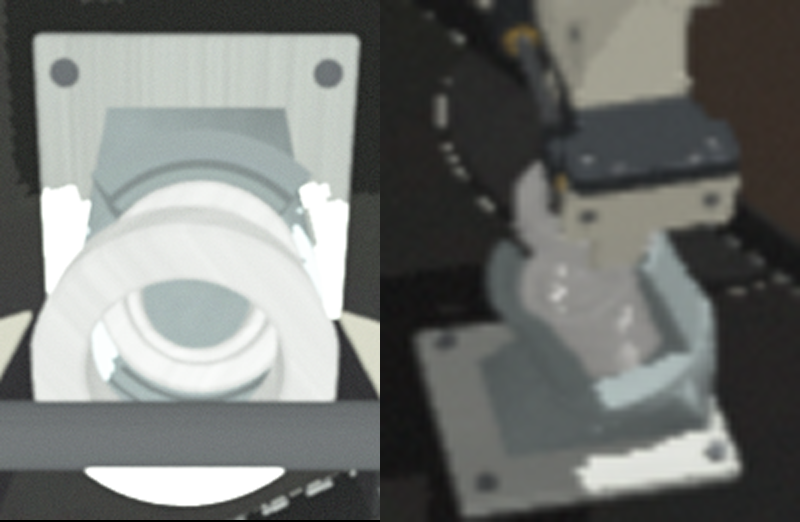

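```bash
python3 -m handwheel '{"translation":[[0.014,0.024,0],[0,0,-0.03],[0,0,-0.02],[0.003,0,-0.02],[0.003,0,-0.02],[0.003,-0.001,-0.02],[0.003,-0.001,-0.02],[0.003,-0.001,-0.015]],"twist":[0,0,0,0,0,0,0,0]}' 255
python3 ovt.py 34 22 18 11 16.5 0.8 23 o27.png
python3 tilt.py 34 22 18 11 16.5 0.8 wrist27.png | cut -c1-220
python3 - <<'E'
import cv2
i=cv2.imread('pics/wrist27.png')[170:350,190:380];cv2.imwrite('pics/w27c.png',cv2.resize(i,None,fx=3,fy=3))
E
```

```text
time: 35.3
tool_pos: [598.4, 53.7, 140.1]
tcp_rot: [3.132, -0.003, 1.296]
contact_force: [-4.7, 0.5, 4.0]
grip_width: 66.4
35.4 [598.4  53.6 139.9] [-5.5  0.1  3.9] 66.7
ring bottom rel. rim: along axis 0.9 lateral x 10.5 y 0.3
35.45 [598.4  53.6 140. ] [-4.8  0.4  3.2]
0 outer top row 192.44526568670156 top face: near 203.1858879884045 far 344.4933023889099 hole near 230.7104678107067 far 321.9498838653821 bottom hole near 217.40646201320516 far 300.9761467758912 cols 202.9980584002943
5 outer top row 193.17997542706522 top face: near 200.12496897578407 far 347.25629281187094 hole near 227.9625472780281 far 323.0649653867107 bottom hole near 218.27636862211844 far 304.62528735856046 cols 202.9996965969
10 outer top row 194.4560393945319 top face: near 197.7494106700797 far 349.5295310476943 hole near 225.62244705980888 far 323.7996810969529 bottom hole near 219.50691931303524 far 308.1052257493515 cols 203.028231773626
15 outer top row 196.04443394738175 top face: near 196.04443394738175 far 351.2671154534129 hole near 223.69735785861954 far 324.1338264458494 bottom hole near 221.07
[... 459 characters left out ...]
.271803797679 cols 203.0032309617917 
30 outer top row 194.71619904688734 top face: near 194.71619904688734 far 352.82306337627335 hole near 220.4136437794391 far 322.57242214732923 bottom hole near 227.6173822780947 far 319.81381401870453 cols 203.034492768
35 outer top row 195.43659235163776 top face: near 195.43659235163776 far 351.9891905513134 hole near 220.1302117559184 far 321.1621328924783 bottom hole near 230.33464106918066 far 322.05356264849024 cols 203.0138906008
40 outer top row 196.68297927754446 top face: near 196.68297927754446 far 350.42448966548415 hole near 220.23458923399332 far 319.3006649795183 bottom hole near 233.2848073571036 far 323.96370791583274 cols 203.000880443
```

View pics/w27c.png

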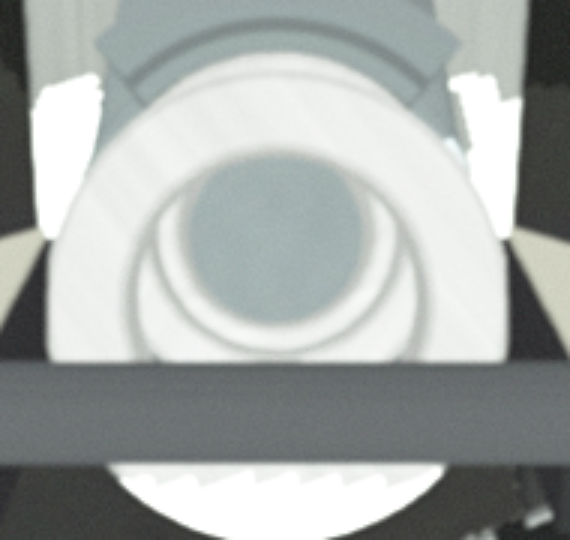

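View pics/o27.png

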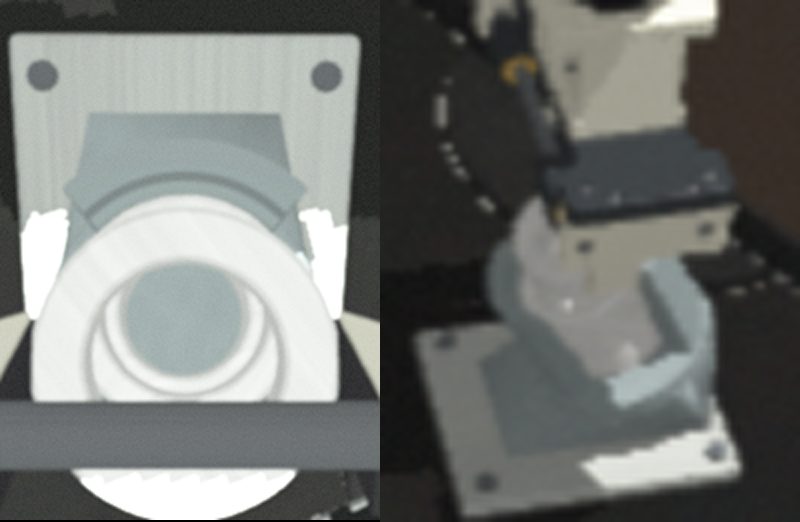

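```bash
python3 -m handwheel '{"translation":[[-0.008,0.002,0.03],[-0.021,0.006,0],[-0.021,0.006,0],[-0.021,0.006,0],[0,0,-0.02],[0,0,-0.015],[0,0,0],[0,0,0]],"twist":[-0.003,0,0,0,0,0,0,0]}' 255
python3 ovt.py 34 22 18 11 16.5 0.8 25 o28.png
```

```text
time: 36.45
tool_pos: [588.6, 56.2, 138.1]
tcp_rot: [3.129, -0.003, 1.29]
contact_force: [-0.6, -0.2, -1.3]
grip_width: 66.5
36.55 [588.6  56.2 138.2] [-0.5 -0.2 -1.4] 67.1
ring bottom rel. rim: along axis 3.7 lateral x 1.0 y 0.1
```

View pics/o28.png

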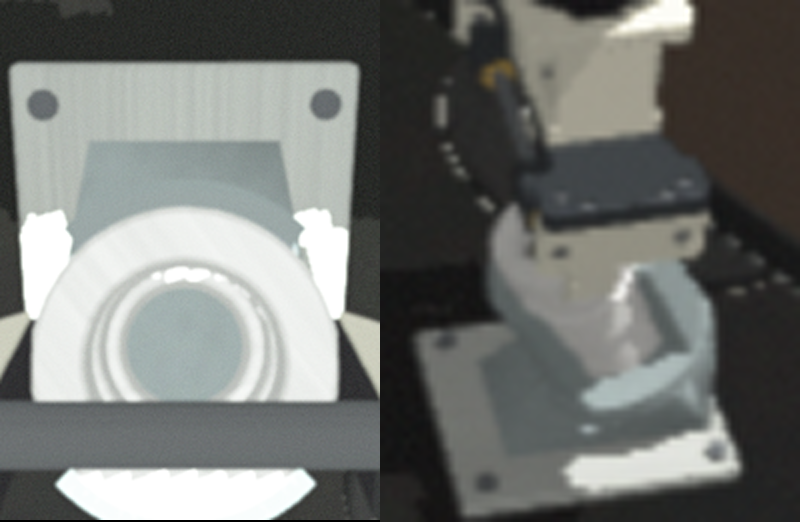

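```bash
python3 -m handwheel '{"translation":[[-0.002,0.001,-0.01],[0.006,-0.002,-0.012],[0.006,-0.002,-0.012],[0.006,-0.002,-0.012],[0.006,-0.002,-0.012],[0.006,-0.001,-0.012],[0,0,0],[0,0,0]],"twist":[0,0,0,0,0,0,0,0]}' 255
python3 ovt.py 34 22 18 11 16.5 0.8 25 o29.png
```

```text
time: 37.55
tool_pos: [593.2, 54.9, 127.0]
tcp_rot: [3.129, -0.003, 1.29]
contact_force: [-0.0, 0.4, -0.7]
grip_width: 66.7
37.65 [593.2  54.9 127.1] [-0.3 -0.  -0.8] 66.7
ring bottom rel. rim: along axis -8.4 lateral x 0.6 y 0.1
```

View pics/o29.png

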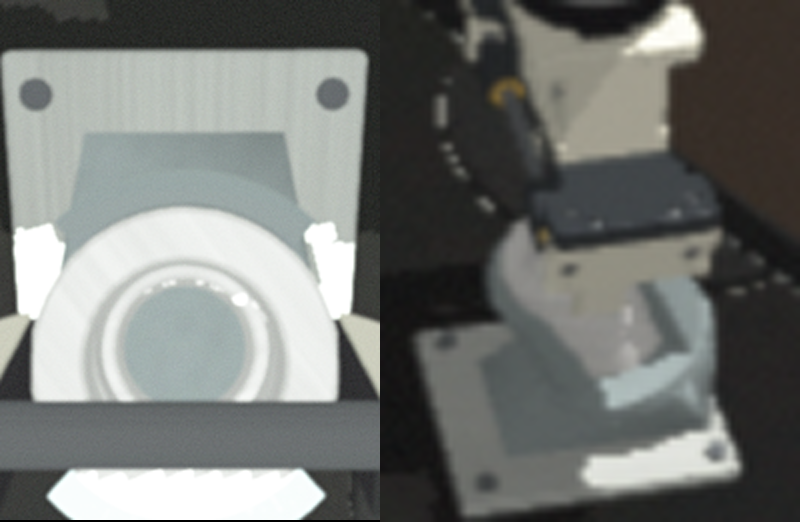

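```bash
python3 -m handwheel '{"translation":[[0.003,-0.001,-0.008],[0.003,-0.001,-0.008],[0.003,-0.001,-0.008],[0.002,0,-0.005],[0,0,0],[0,0,0],[0,0,0],[0,0,0]],"twist":[0,0,0,0,0,0,0,0]}' 255
python3 ovt.py 34 22 18 11 16.5 0.8 25 o30.png
```

```text
time: 38.65
tool_pos: [593.4, 54.9, 125.6]
tcp_rot: [3.13, -0.003, 1.291]
contact_force: [-1.8, 0.3, 1.7]
grip_width: 67.0
38.75 [593.4  54.9 125.6] [-2.5  0.8  1.7] 66.8
ring bottom rel. rim: along axis -9.9 lateral x 0.2 y 0.1
```

View pics/o30.png

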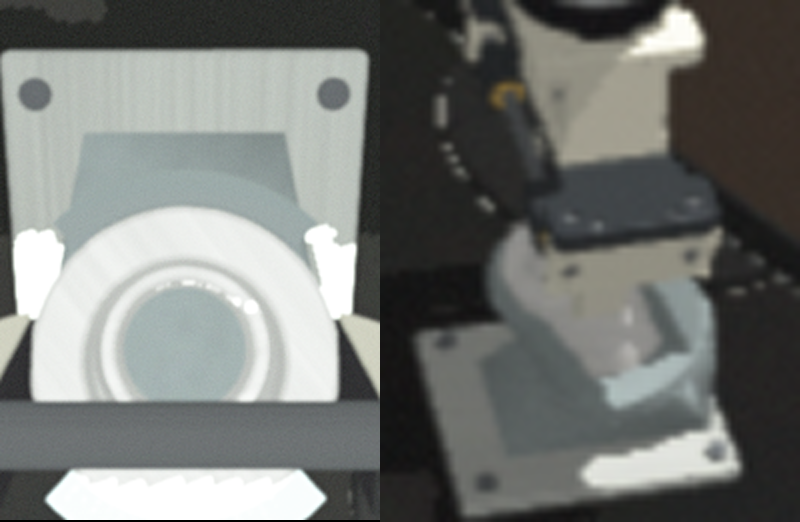

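```bash
python3 -m handwheel '{"translation":[[0.003,-0.001,-0.008],[0.003,-0.001,-0.008],[0.003,-0.001,-0.008],[0,0,0],[0,0,0],[0,0,0],[0,0,0],[0,0,0]],"twist":[0,0,0,0,0,0,0,0]}' 255
python3 ovt.py 34 22 18 11 16.5 0.8 25 o31.png
```

```text
time: 39.75
tool_pos: [593.5, 54.9, 125.3]
tcp_rot: [3.132, -0.003, 1.291]
contact_force: [-2.3, 0.3, 3.4]
grip_width: 67.0
39.85 [593.5  54.9 125.3] [-2.9 -0.5  2.7] 67.1
ring bottom rel. rim: along axis -10.2 lateral x 0.1 y 0.1
```

Firm stop at the predicted depth. Release and retreat along the axis.

```bash
python3 -m handwheel '{"translation":[[0,0,0],[0,0,0],[0,0,0],[0,0,0],[-0.014,0.004,0.03],[-0.023,0.006,0.05],[-0.046,0.013,0.1],[-0.046,0.013,0.1]],"twist":[0,0,0,0,0,0,0,0]}' 0
python3 - <<'E'
from h import *
c=snap('wrist','wrist32.png')
E
```

```text
time: 40.85
tool_pos: [573.6, 60.4, 168.6]
tcp_rot: [3.131, -0.003, 1.291]
contact_force: [-0.2, 0.7, 0.1]
grip_width: 91.8
```

View pics/wrist32.png

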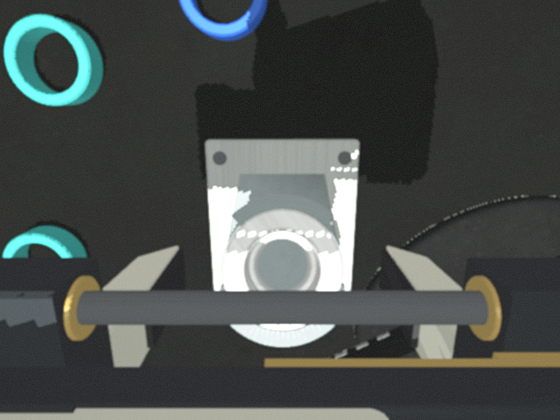

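Move the arm clear (up and to the side) and check from all views.

```bash
python3 -m handwheel '{"translation":[[-0.05,0,0.2],[-0.1,0.1,0.3],[-0.2,0.3,0.1],[-0.2,0.3,0],[-0.2,0.3,0],[-0.1,0.3,0],[0,0,0],[0,0,0]],"twist":[0,0,0,0,0,0,0,0]}' 0
cat > fin.py <<'E'
from ov2 import model,draw
from h import *
np.set_printoptions(precision=1,suppress=True)
t=capture('top'); s=capture('scene')
O=np.array([599.3,53.1,0]); y=np.radians(-16); xh=np.array([np.cos(y),np.sin(y),0]); yh=np.array([-np.sin(y),np.cos(y),0]); z=np.array([0,0,1.])
a=np.radians(25); n=-np.sin(a)*xh+np.cos(a)*z; u=np.cos(a)*xh+np.sin(a)*z; M=O-5*xh+108*z
L=[]
aa=np.linspace(0,2*np.pi,60)
for R,h in((34,8),(22,8)): L.append(([M+h*n+R*np.cos(x)*u+R*np.sin(x)*yh for x in aa],(0,0,255)))
L2=L+[([M+44*np.cos(x)*u+44*np.sin(x)*yh for x in aa],(0,255,0))]
b=(262,175,332,250); p=(250,165,310,235)
top=np.hstack([draw(s,[],b,5.,''),draw(s,L2,b,5.,'')]) if False else None
A=draw(s,[],b,5,'');B=draw(s,L2,b,5,'');C=draw(t,[],p,5,'');D=draw(t,L2,p,5,'')
cv2.imwrite('pics/finS.png',np.hstack([A,B])); cv2.imwrite('pics/finT.png',np.hstack([C,D]))
cv2.imwrite('pics/finscene.png',s['img'][:,:,::-1]); cv2.imwrite('pics/fintop.png',t['img'][:,:,::-1])
print('seat wide exp',M-n,'small c exp',M-47*n,'middle',M-21*n)
for cam,c in(('top',t),('scene',s)):
    for l in ['wide_centre','lab_timer','jar_1','lamp_box']:
        print(cam,l,[(round(d['score'],2),w(c,d['position'])) for d in spot_point(cam,l)[:3]])
E
python3 fin.py
```

```text
time: 41.9
tool_pos: [440.9, 260.5, 270.4]
tcp_rot: [3.119, -0.01, 1.29]
contact_force: [0.2, -0.3, 0.2]
grip_width: 91.4
seat wide exp [594.9  54.4 107.1] small c exp [613.6  49.   65.4] middle [603.  52.  89.]
top wide_centre [(0.72, array([591.9,  55.6, 105.5]))]
top lab_timer []
top jar_1 [(0.61, array([569.4, 456. ,  -3. ]))]
top lamp_box [(0.93, array([468.3, 487.4,  -4.6])), (0.59, array([595. ,  53.6, 105.5]))]
scene wide_centre [(0.54, array([594.4,  54.7, 103.1]))]
scene lab_timer [(0.9, array([ 663.7, -236.9,   -6.3])), (0.74, array([614.8,  49. ,  66.5]))]
scene jar_1 [(0.81, array([568.4, 453.3,   0.7]))]
scene lamp_box [(0.67, array([471.2, 488.3,  -1. ]))]
```

View pics/finS.png

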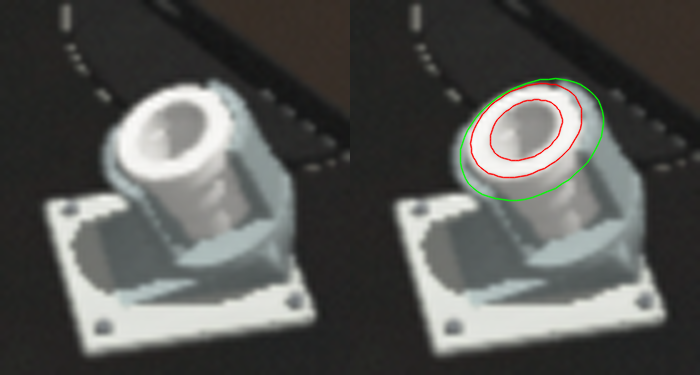

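View pics/finT.png

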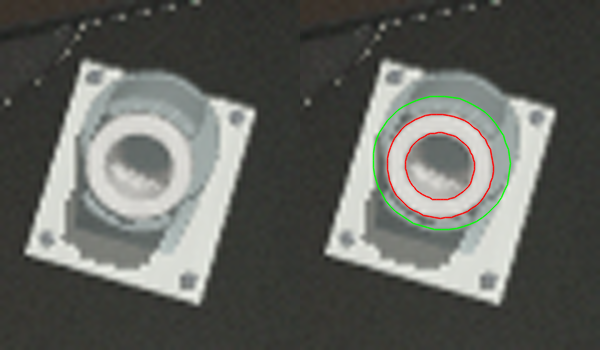

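View pics/finscene.png

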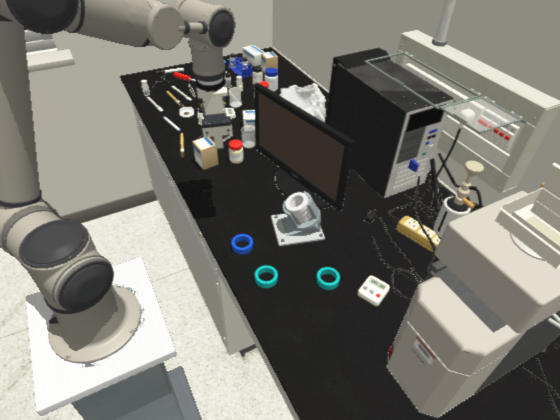

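```bash
python3 -m handwheel '{"translation":[[0,0,0],[0,0,0],[0,0,0],[0,0,0],[0,0,0],[0,0,0],[0,0,0],[0,0,0]],"twist":[0,0,0,0,0,0,0,0]}' 0 && python3 -c "
from plant import *
print(close_job())"
```

```text
time: 43.4
tool_pos: [441.2, 260.4, 269.8]
tcp_rot: [3.12, -0.01, 1.289]
contact_force: [-0.8, -0.2, -0.6]
grip_width: 91.7
the job is handed in; nothing more can be done
None
```

The filter stack is assembled and handed in at about 43 s: small ring first, then the plain aluminium middle ring, then the wide ring. The blue and turquoise look-alikes were left alone.

**Method:** The tool can only point straight down. I gripped each ring across the housing's y and pressed its far edge lightly on the high side of the rim until it swung to roughly 22–25° in the pads. I then lowered it down the bore axis, with the fingers in the slots, to a firm stop, and only then let go. The force readings I saw stayed below about 8 N.

**Seating depth:** From the tool position, each ring stopped within 0.2 mm of its nominal depth. The bottoms ended 62.0, 32.2 and 10.2 mm below the rim plane, against 62, 32 and 10 mm expected. Once the small and middle rings were covered, their seating rested on these readings and the wrist views taken just after each release.

**Final pictures:**
- **Wide ring:** the scene and top pictures show it square, matching the drawn seat to about a pixel. The networks put its centre about 3 mm from the expected point in the top view and 4 mm low in the scene view, both about their stated error.
- **Bystanders:** the jar and the carton read within about 5 mm of where they started. The timer did too in the scene view, but the top view's final search missed it. There were also a few false hits on the housing.

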